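# Make up a length of conveyor chain in the assembly jig

### The arm

A 6-joint arm with a two-finger parallel gripper is mounted at the origin on a cart in front of the work surface, level with it; the furniture and walls round the work are solid. World frame = base frame: x ahead of the robot, y to its left, z up, the work surface at z = 0. Lengths are in mm, angles in degrees, forces in N, time in s.
With the tool pointing down it reaches from about 300 to 850 mm from the base axis. Payload 4.2 kg.
Tool frame: the origin (TCP) lies at the very end of the fingers, on their centre line; the grasp point (between the pads) lies 19 mm behind it (env.grip_depth is the distance from the TCP to the grasp point, in mm); z points along the fingers, y is the line along which they close (so a half turn about z gives the same grasp; the last joint's range is limited). The gripper opens to 91 mm and grips with 3 to 60 N. Pads are 32 mm wide; open, the fingers measure 118 mm over their backs; the gripper's body (76 mm by 178 mm) begins 60 mm behind the grasp point.
Start: joints at [-69.958, 18.312, 89.639, -0, 72.044, -1.146], TCP at [207.826, -536.145, 213.976] pointing down, gripper open.
Joint ranges: [-177.97, 177.97], [-48.28, 115.42], [12.27, 149.76], [-77.06, 257.06], [2.81, 150.46], [-146.56, 146.56]. Speed limits (degrees/s): [147.25, 147.25, 180, 180, 180, 180].

### API

Orientations are given as [roll, pitch, yaw] about the fixed x, y, z axes, in that order (R = Rz(yaw) Ry(pitch) Rx(roll)).
In Python, from workcell import env, cams gives the robot as it stands.
- The arm moves only by the tool apply_moves, never from a script. Its argument "deltas" is a list of rows, each a list of 5 numbers: the shift along the tool's x, y, z in m, then the turn about the tool's z in rad, then the opening, from -1 (shut) to 1 (fully open), so that 0 is half open. In form: [[tx, ty, tz, roll, gripper], ...]. A call has 1 to 5 rows; each row is the pose to reach, as a shift and turn from the pose commanded when the call began, along the tool's axes at that moment; what a row does not reach only later rows make up. A row lasts 1/10 s, in which the tool goes at most 50 mm and 8.59 degrees, less where a joint would pass 70% of its speed; a pose out of reach is approached as far as the arm can. A call with a gripper value outside its range is refused whole. The fingers move at their own pace and stop on an object; "grip_force" is the grip in N (left out, the last holds). Time passes only in rows, so rows that repeat a pose let the fingers close. It gives the time, the measured TCP pose, the force, the opening and the grip force at its end, in the units of the state.
- env.state(): the state, without advancing time (a new reading comes with each control period).
- cams.grab_frame(name): name is "scene" or "top" or "wrist"; returns the picture (420x560x3 uint8, blue, green, red); there is no depth.
- cams.get_calibration(name): a dict with "mtx" (3x3 intrinsics, pixels), "eye" and "attitude" of the camera in the world; the wrist camera has in their place "tool_from_camera" (4x4, takes a point from camera to tool coordinates, whose origin is the TCP and whose axes are the flange's). Camera axes: x right, y down, z forward; pixel columns grow to the right and rows downward; lengths in mm; the calibration is good to about 2 mm. A picture is of the moment at which its call begins: read the wrist's pose just before it. get_calibration takes no time and is no camera call.
- env.job_done(): hands the job in; it is judged then, once.
The state is a dict: "time_s": time; "qpos": joint angles; "qvel": joint speeds; "effort": joint torques, N m; "ee_pos": TCP position; "ee_rot": TCP orientation; "force": force on the tool from outside, world axes, zero at the start; "torque": the same for the moment, N m; "gripper_width": finger opening in mm; "gripper_force": force on a finger pad.
Only numpy, scipy, OpenCV 4.12 (cv2) and the standard library are available. Lean on these libraries where they do the work, as an engineer would, in place of code of your own. Each camera call takes 0.05 s, during which the arm holds its last target. There are 200 camera calls.

### The job

A customer wants a short length of drag chain made up for his feed conveyor, from the end clevis waiting in the green jig and every loose link on the bench. Lay the links one after another in the channel, each tongue in the open fork of the piece before it, bring the yellow sprung stop up against the last one and lock it there with its cam lever; then push a headed pin fully home through every joint. When all joints are pinned, free the lever and ease the stop all the way back, never letting it snap back; leave the chain lying in the channel and the other things on the bench alone.

Things in the scene. Friction and masses are not known exactly. Their poses are not given: they have to be found in the camera images.
- jig: green jig, base 116 x 420 x 12 mm. Origin on the bench under its middle; x away from the robot, y to the left along the channel, which lies at x = 0: floor 24 mm up, slotted for the pin ends; guides 36 mm apart, 36 mm high, flared. Face of the fixed head stop at y = -185. Near side: brake rail, x = -53 to -47, 32 high. Far side: spring tube, x = 34 to 50, 29 high
- end_clevis: dark steel end piece, 72 x 34 wide x 32 high, loose in the channel by the head stop from the start: first piece of the chain. Origin at its underside, axes as the jig's. Its fork, like the links', opens to +y, hole at y = 25, tips at 40; back end at y = -32, so against the head stop its origin is at jig y = -153
- link_a: dark steel link, 93 long (its y) x 34 wide x 32 high, 0.3 kg; may be absent. Origin at its underside midway between its upright 12.5 mm holes (y = -32 and 32). Tongue at -y: 30 wide, 11 to 21 up, nose at y = -46. Solid middle y = -15 to 17. Fork at +y: tines 9.5 thick, 13 gap, tips at y = 47. On the bench it lies right way up, tongue roughly to the right, as it goes in the jig
- link_b: link like link_a; may be absent. Grip links across the 34 mm width at the solid middle (centre of mass at y = 5), fingertips 14 mm or more above the underside, to clear the jig's guides. Lower one with its nose clear of the fork before it (origin 95 mm or more beyond the origin of the link before, 88 or more beyond the end clevis's), then slide it toward -y into the fork
- link_c: link like link_a; may be absent. With the nose against the root of the fork before it, the holes are in line and its origin is 64 mm (+y) from that of the link before, or 57 mm from the end clevis's. Three links then end at jig y = 79, two at 15
- stop (a joint): travel (m) of the yellow stop toward the head stop (-y of the jig); 0 = all the way back, most 0.13. A spring draws it back with 4 N at 0, 7.5 N at 0.12; let go unlocked, it flies back. Its body is 34 wide, top 59 mm above the bench. It carries the cam lever; push, hold and ease it by the lever's knob
- stop_nose (a point): middle of the stop's pushing face, 40 mm above the bench, at jig y = 135 mm when the stop is back; it goes against the fork tips of the last link
- lever (a joint): angle (rad) of the cam lever about an upright pivot on the stop (jig x = -37, 23 mm behind the stop's face), counter-clockwise from above. 0 = free: arm straight along +y. Swung toward the robot, the cam bites on the brake rail from 0.65, is tight and holds by 0.75 to 1.0, and stays where left. About 1 N at the knob to turn, 10 to 20 N to tighten or break loose
- lever_knob (a point): middle of the upright round black knob on the lever's end, 18 mm thick, 42 tall; the point is 21 mm under its top, 70 mm above the bench and 65 mm from the pivot. To lock or free, keep hold of the knob and swing it round the pivot without letting the stop shift: until the cam bites, only your hold keeps the stop from its spring
- pin_stand: wooden block fixed on the bench, 122 x 46 x 50 mm, with four upright holes in a row along its x, 30 mm apart, where the pins stand. Origin on the bench under its middle
- pin_a: bright steel headed pin standing in the pin stand, 50 g: shank 10 mm thick, 41 long, rounded end; round head 20 wide, 14 tall. Origin on its axis at the underside of the head, z up the axis. Fully home, the head's underside lies on the fork's upper tine, 32 mm above the link's underside, 56 above the bench
- pin_b: headed pin like pin_a; only as many pins as links are used
- pin_c: headed pin like pin_a; only as many pins as links are used
- pin_d: headed pin like pin_a; only as many pins as links are used
- carton_pins: blue carton of fixings, 50 x 85 x 60 mm; a bystander, leave it alone; origin at the middle of its underside
- calculator: black pocket calculator, 125 x 72 x 16 mm; a bystander, leave it alone; origin at the middle of its underside
- tape_measure: red tape measure, 66 x 94 x 35 mm; a bystander, leave it alone; origin at the middle of its underside
- tape_roll_b: roll of pale packing tape lying flat, 100 x 100 x 48 mm; a bystander, leave it alone; origin at the middle of its underside

How it is judged (in metres and radians):
On the way, in this order (a step that is already met when the one before it is completed fails the run):
1. all the links lie in the channel with each tongue in the fork before it and the holes in line, the stop is up against the last link, and its cam lever is locked (((y of link_a in the frame of end_clevis between 0.053 and 0.061 m and x of link_a in the frame of end_clevis between -0.004 and 0.004 m) or (y of link_a in the frame of link_b between 0.06 and 0.068 m and x of link_a in the frame of link_b between -0.004 and 0.004 m) or (y of link_a in the frame of link_c between 0.06 and 0.068 m and x of link_a in the frame of link_c between -0.004 and 0.004 m)) and ((y of link_b in the frame of end_clevis between 0.053 and 0.061 m and x of link_b in the frame of end_clevis between -0.004 and 0.004 m) or (y of link_b in the frame of link_a between 0.06 and 0.068 m and x of link_b in the frame of link_a between -0.004 and 0.004 m) or (y of link_b in the frame of link_c between 0.06 and 0.068 m and x of link_b in the frame of link_c between -0.004 and 0.004 m)) and ((y of link_c in the frame of end_clevis between 0.053 and 0.061 m and x of link_c in the frame of end_clevis between -0.004 and 0.004 m) or (y of link_c in the frame of link_a between 0.06 and 0.068 m and x of link_c in the frame of link_a between -0.004 and 0.004 m) or (y of link_c in the frame of link_b between 0.06 and 0.068 m and x of link_c in the frame of link_b between -0.004 and 0.004 m)) and x of link_a in the frame of jig between -0.004 and 0.004 m and z of link_a in the frame of jig between 0.021 and 0.027 m and x of link_b in the frame of jig between -0.004 and 0.004 m and z of link_b in the frame of jig between 0.021 and 0.027 m and x of link_c in the frame of jig between -0.004 and 0.004 m and z of link_c in the frame of jig between 0.021 and 0.027 m and x of end_clevis in the frame of jig between -0.004 and 0.004 m and z of end_clevis in the frame of jig between 0.021 and 0.027 m and ((y of stop_nose in the frame of link_a between 0.043 and 0.051 m and x of stop_nose in the frame of link_a between -0.006 and 0.006 m) or (y of stop_nose in the frame of link_b between 0.043 and 0.051 m and x of stop_nose in the frame of link_b between -0.006 and 0.006 m) or (y of stop_nose in the frame of link_c between 0.043 and 0.051 m and x of stop_nose in the frame of link_c between -0.006 and 0.006 m)) and value of joint lever above 0.65 rad), for 0.2 s.
2. with the stop still locked, a pin is fully home in every joint (((y of link_a in the frame of end_clevis between 0.053 and 0.061 m and x of link_a in the frame of end_clevis between -0.004 and 0.004 m) or (y of link_a in the frame of link_b between 0.06 and 0.068 m and x of link_a in the frame of link_b between -0.004 and 0.004 m) or (y of link_a in the frame of link_c between 0.06 and 0.068 m and x of link_a in the frame of link_c between -0.004 and 0.004 m)) and ((y of link_b in the frame of end_clevis between 0.053 and 0.061 m and x of link_b in the frame of end_clevis between -0.004 and 0.004 m) or (y of link_b in the frame of link_a between 0.06 and 0.068 m and x of link_b in the frame of link_a between -0.004 and 0.004 m) or (y of link_b in the frame of link_c between 0.06 and 0.068 m and x of link_b in the frame of link_c between -0.004 and 0.004 m)) and ((y of link_c in the frame of end_clevis between 0.053 and 0.061 m and x of link_c in the frame of end_clevis between -0.004 and 0.004 m) or (y of link_c in the frame of link_a between 0.06 and 0.068 m and x of link_c in the frame of link_a between -0.004 and 0.004 m) or (y of link_c in the frame of link_b between 0.06 and 0.068 m and x of link_c in the frame of link_b between -0.004 and 0.004 m)) and x of link_a in the frame of jig between -0.004 and 0.004 m and z of link_a in the frame of jig between 0.021 and 0.027 m and x of link_b in the frame of jig between -0.004 and 0.004 m and z of link_b in the frame of jig between 0.021 and 0.027 m and x of link_c in the frame of jig between -0.004 and 0.004 m and z of link_c in the frame of jig between 0.021 and 0.027 m and x of end_clevis in the frame of jig between -0.004 and 0.004 m and z of end_clevis in the frame of jig between 0.021 and 0.027 m and ((x of pin_a in the frame of link_a between -0.004 and 0.004 m and y of pin_a in the frame of link_a between -0.036 and -0.028 m and z of pin_a in the frame of link_a between 0.029 and 0.035 m) or (x of pin_b in the frame of link_a between -0.004 and 0.004 m and y of pin_b in the frame of link_a between -0.036 and -0.028 m and z of pin_b in the frame of link_a between 0.029 and 0.035 m) or (x of pin_c in the frame of link_a between -0.004 and 0.004 m and y of pin_c in the frame of link_a between -0.036 and -0.028 m and z of pin_c in the frame of link_a between 0.029 and 0.035 m) or (x of pin_d in the frame of link_a between -0.004 and 0.004 m and y of pin_d in the frame of link_a between -0.036 and -0.028 m and z of pin_d in the frame of link_a between 0.029 and 0.035 m)) and ((x of pin_a in the frame of link_b between -0.004 and 0.004 m and y of pin_a in the frame of link_b between -0.036 and -0.028 m and z of pin_a in the frame of link_b between 0.029 and 0.035 m) or (x of pin_b in the frame of link_b between -0.004 and 0.004 m and y of pin_b in the frame of link_b between -0.036 and -0.028 m and z of pin_b in the frame of link_b between 0.029 and 0.035 m) or (x of pin_c in the frame of link_b between -0.004 and 0.004 m and y of pin_c in the frame of link_b between -0.036 and -0.028 m and z of pin_c in the frame of link_b between 0.029 and 0.035 m) or (x of pin_d in the frame of link_b between -0.004 and 0.004 m and y of pin_d in the frame of link_b between -0.036 and -0.028 m and z of pin_d in the frame of link_b between 0.029 and 0.035 m)) and ((x of pin_a in the frame of link_c between -0.004 and 0.004 m and y of pin_a in the frame of link_c between -0.036 and -0.028 m and z of pin_a in the frame of link_c between 0.029 and 0.035 m) or (x of pin_b in the frame of link_c between -0.004 and 0.004 m and y of pin_b in the frame of link_c between -0.036 and -0.028 m and z of pin_b in the frame of link_c between 0.029 and 0.035 m) or (x of pin_c in the frame of link_c between -0.004 and 0.004 m and y of pin_c in the frame of link_c between -0.036 and -0.028 m and z of pin_c in the frame of link_c between 0.029 and 0.035 m) or (x of pin_d in the frame of link_c between -0.004 and 0.004 m and y of pin_d in the frame of link_c between -0.036 and -0.028 m and z of pin_d in the frame of link_c between 0.029 and 0.035 m)) and value of joint lever above 0.65 rad), for 0.2 s.
3. the lever is freed and the stop is all the way back (value of joint lever below 0.3 rad and value of joint stop below 0.012 m), for 0.2 s.
At the end, for the whole second after the job is handed in: every link lies on the channel floor within 4 mm of its middle line, its tongue hole in line (4 mm) with another piece's fork hole, with a pin through both and its head down within 3 mm; lever under 0.3 rad, stop within 12 mm of its rear end, links at rest (all of step 3 and ((y of link_a in the frame of end_clevis between 0.053 and 0.061 m and x of link_a in the frame of end_clevis between -0.004 and 0.004 m) or (y of link_a in the frame of link_b between 0.06 and 0.068 m and x of link_a in the frame of link_b between -0.004 and 0.004 m) or (y of link_a in the frame of link_c between 0.06 and 0.068 m and x of link_a in the frame of link_c between -0.004 and 0.004 m)) and ((y of link_b in the frame of end_clevis between 0.053 and 0.061 m and x of link_b in the frame of end_clevis between -0.004 and 0.004 m) or (y of link_b in the frame of link_a between 0.06 and 0.068 m and x of link_b in the frame of link_a between -0.004 and 0.004 m) or (y of link_b in the frame of link_c between 0.06 and 0.068 m and x of link_b in the frame of link_c between -0.004 and 0.004 m)) and ((y of link_c in the frame of end_clevis between 0.053 and 0.061 m and x of link_c in the frame of end_clevis between -0.004 and 0.004 m) or (y of link_c in the frame of link_a between 0.06 and 0.068 m and x of link_c in the frame of link_a between -0.004 and 0.004 m) or (y of link_c in the frame of link_b between 0.06 and 0.068 m and x of link_c in the frame of link_b between -0.004 and 0.004 m)) and x of link_a in the frame of jig between -0.004 and 0.004 m and z of link_a in the frame of jig between 0.021 and 0.027 m and x of link_b in the frame of jig between -0.004 and 0.004 m and z of link_b in the frame of jig between 0.021 and 0.027 m and x of link_c in the frame of jig between -0.004 and 0.004 m and z of link_c in the frame of jig between 0.021 and 0.027 m and x of end_clevis in the frame of jig between -0.004 and 0.004 m and z of end_clevis in the frame of jig between 0.021 and 0.027 m and ((x of pin_a in the frame of link_a between -0.004 and 0.004 m and y of pin_a in the frame of link_a between -0.036 and -0.028 m and z of pin_a in the frame of link_a between 0.029 and 0.035 m) or (x of pin_b in the frame of link_a between -0.004 and 0.004 m and y of pin_b in the frame of link_a between -0.036 and -0.028 m and z of pin_b in the frame of link_a between 0.029 and 0.035 m) or (x of pin_c in the frame of link_a between -0.004 and 0.004 m and y of pin_c in the frame of link_a between -0.036 and -0.028 m and z of pin_c in the frame of link_a between 0.029 and 0.035 m) or (x of pin_d in the frame of link_a between -0.004 and 0.004 m and y of pin_d in the frame of link_a between -0.036 and -0.028 m and z of pin_d in the frame of link_a between 0.029 and 0.035 m)) and ((x of pin_a in the frame of link_b between -0.004 and 0.004 m and y of pin_a in the frame of link_b between -0.036 and -0.028 m and z of pin_a in the frame of link_b between 0.029 and 0.035 m) or (x of pin_b in the frame of link_b between -0.004 and 0.004 m and y of pin_b in the frame of link_b between -0.036 and -0.028 m and z of pin_b in the frame of link_b between 0.029 and 0.035 m) or (x of pin_c in the frame of link_b between -0.004 and 0.004 m and y of pin_c in the frame of link_b between -0.036 and -0.028 m and z of pin_c in the frame of link_b between 0.029 and 0.035 m) or (x of pin_d in the frame of link_b between -0.004 and 0.004 m and y of pin_d in the frame of link_b between -0.036 and -0.028 m and z of pin_d in the frame of link_b between 0.029 and 0.035 m)) and ((x of pin_a in the frame of link_c between -0.004 and 0.004 m and y of pin_a in the frame of link_c between -0.036 and -0.028 m and z of pin_a in the frame of link_c between 0.029 and 0.035 m) or (x of pin_b in the frame of link_c between -0.004 and 0.004 m and y of pin_b in the frame of link_c between -0.036 and -0.028 m and z of pin_b in the frame of link_c between 0.029 and 0.035 m) or (x of pin_c in the frame of link_c between -0.004 and 0.004 m and y of pin_c in the frame of link_c between -0.036 and -0.028 m and z of pin_c in the frame of link_c between 0.029 and 0.035 m) or (x of pin_d in the frame of link_c between -0.004 and 0.004 m and y of pin_d in the frame of link_c between -0.036 and -0.028 m and z of pin_d in the frame of link_c between 0.029 and 0.035 m)) and linear speed of each of link_a, link_b, link_c below 0.02 m/s); the robot touches nothing.
It fails at once if the stop flies back faster than 0.35 m/s (velocity of joint stop below -0.35 m/s).
It fails at once if another thing on the bench is shoved more than 5 cm (distance of any of carton_pins, calculator, tape_measure, tape_roll_b from where it was at the start of the episode above 0.05 m).
Of link_a, link_b, link_c only 2 to 3 are there at a start; the rules pass over those that are not, and their reading is None.
At some moment in a run one of link_a, link_b, link_c may be knocked a few centimetres aside while the robot is not near it.
It also fails if it takes over 210 s, if anything falls off the work surface, if the arm or the gripper's body presses on something with over 40 N, if the wrist force passes 120 N, or if a joint passes its speed limit or range.

## Working session

There is one attempt and no reset: what is moved stays moved. The work goes in short steps, Python scripts to look and compute and a tool call to move; the robot and the scene stay as the last step left them, time stands still between calls to the robot, and variables do not carry over. Pictures are saved under pics/ and viewed, at most 14 in all, crops included, and the job is handed in when it is done.

Besides the shell and the picture viewer there is one more tool, called after "Emit:" as name([rows], argument=value, ...), one row to a line, values as JSON. apply_moves: Moves the arm, as the interface text tells. Its arguments: {"type":"object","properties":{"deltas":{"type":"array"},"grip_force":{"type":"number"}},"required":["deltas"]}

```bash
ls; mkdir -p pics
python3 - <<'E'
from workcell import env, cams
import cv2
for n in ("scene","top"):
    cv2.imwrite(f"pics/{n}0.png",cams.grab_frame(n))
    c=cams.get_calibration(n); print(n,c)
print(cams.get_calibration("wrist"))
print(env.state(),env.grip_depth)
E
```

```text
pics
scene {'mtx': array([[478.97967504,   0.        , 272.53288176],
       [  0.        , 478.97967504, 206.02745868],
       [  0.        ,   0.        ,   1.        ]]), 'eye': array([ 92.21150168, 750.21261301, 967.17772394]), 'attitude': array([-140.18803873,   -0.62906807, -145.25364699])}
top {'mtx': array([[474.64426759,   0.        , 285.51457051],
       [  0.        , 474.64426759, 205.42835842],
       [  0.        ,   0.        ,   1.        ]]), 'eye': array([ 277.13954608,  116.23029966, 1594.29668443]), 'attitude': array([-170.19999012,   -0.20646783,  -89.18622317])}
{'mtx': array([[341.52859782,   0.        , 280.36257513],
       [  0.        , 341.52859782, 210.74962077],
       [  0.        ,   0.        ,   1.        ]]), 'tool_from_camera': array([[ 6.09456757e-04, -9.55664811e-01, -2.94456104e-01,
         8.42711241e+01],
       [ 9.99999809e-01,  6.12312900e-04,  8.24936179e-05,
        -6.76535414e-01],
       [ 1.01463023e-04, -2.94456098e-01,  9.55665002e-01,
        -1.69799750e+02],
       [ 0.00000000e+00,  0.00000000e+00,  0.00000000e+00,
         1.00000000e+00]])}
{'time_s': 0.1, 'qpos': array([-6.99562288e+01,  1.83472762e+01,  8.96979062e+01, -5.11930854e-04,
        7.20440718e+01, -1.14343658e+00]), 'qvel': array([ 0.03783321, -0.03380915, -0.23443763,  0.06089119, -0.03862148,
        0.03208048]), 'effort': array([-1.94857653e-04, -4.13331950e+01, -2.32508218e+01,  7.28779868e-02,
        4.21859545e-02, -4.65175879e-05]), 'ee_pos': array([ 207.6845542 , -535.71012123,  213.22162105]), 'ee_rot': array([-1.79910754e+02, -1.29445141e-03,  2.11873649e+01]), 'force': array([-0.15648932,  0.23147427, -0.29962224]), 'torque': array([-0.01662683, -0.01599576, -0.01313219]), 'gripper_force': 0.0, 'gripper_width': 90.90311532699467} 18.8
```

View pics/top0.png

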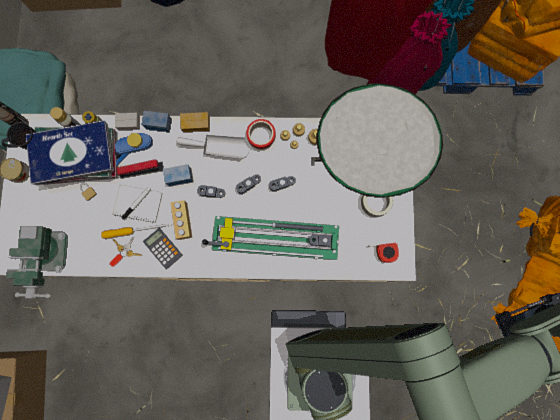

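View pics/scene0.png

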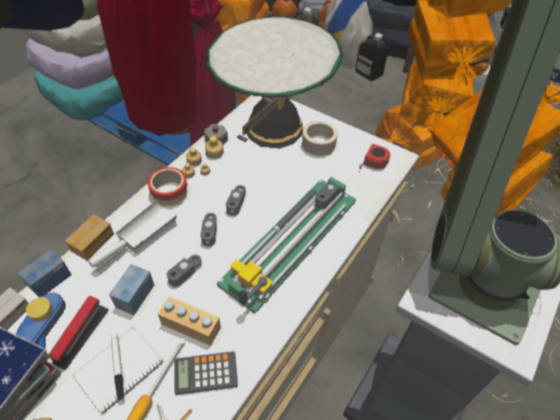

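The top view shows three links at about (211,191), (248,184) and (282,184). The jig spans (213–338, 215–260) with the clevis at its right end, the knob at (205,243) and the pin stand at (180,219). The scene view agrees.

```bash
cat > h.py <<'E'
import numpy as np, cv2
from scipy.spatial.transform import Rotation as Ro
from workcell import env, cams
def cam(n, st=None):
    c=cams.get_calibration(n)
    if n!="wrist":
        return c["mtx"],Ro.from_euler("xyz",c["attitude"],degrees=True).as_matrix(),np.array(c["eye"])
    st=st or env.state(); R=Ro.from_euler("xyz",st["ee_rot"],degrees=True).as_matrix()
    T=c["tool_from_camera"]
    return c["mtx"],R@T[:3,:3],R@T[:3,3]+st["ee_pos"]
def ray(C,uv,z):
    K,R,e=C; uv=np.atleast_2d(uv).astype(float)
    d=np.c_[uv,np.ones(len(uv))]@np.linalg.inv(K).T@R.T
    return e+d*((z-e[2])/d[:,2])[:,None]
def proj(C,P):
    K,R,e=C; q=(np.atleast_2d(P)-e)@R@K.T; return q[:,:2]/q[:,2:]
E
python3 - <<'E'
from h import *
im=cv2.imread("pics/top0.png"); C=cam("top"); hsv=cv2.cvtColor(im,cv2.COLOR_BGR2HSV)
def blobs(m,box,z,name,amin=20):
    k=np.zeros_like(m); x0,y0,x1,y1=box; k[y0:y1,x0:x1]=m[y0:y1,x0:x1]
    for c in cv2.findContours(k,0,2)[0]:
        if cv2.contourArea(c)>amin:
            W=ray(C,c.reshape(-1,2),z)[:,:2].astype(np.float32); print(name,cv2.contourArea(c),cv2.minAreaRect(W))
g=cv2.inRange(hsv,(60,80,40),(90,255,255))
blobs(cv2.morphologyEx(g,3,np.ones((9,9))),(200,205,350,270),12,"jig",200)
d=cv2.inRange(hsv,(0,0,0),(180,120,110))
blobs(d,(192,170,300,202),20,"link")
blobs(cv2.inRange(hsv,(10,100,120),(25,255,255)),(165,195,192,245),50,"stand")
blobs(cv2.inRange(hsv,(22,180,120),(35,255,255)),(210,210,240,255),59,"stop")
blobs(d,(195,235,212,250),80,"knob",8)
blobs(d,(300,230,336,250),56,"clevis",8)
E
```

```text
jig 3510.0 ((441.81256103515625, 147.52719116210938), (417.16534423828125, 112.77449035644531), 86.37464141845703)
link 236.5 ((592.9551391601562, 368.2823486328125), (93.01193237304688, 38.34245300292969), 84.39469909667969)
link 229.0 ((625.6913452148438, 128.88087463378906), (37.233909606933594, 91.47835540771484), 19.656145095825195)
link 228.5 ((622.2196044921875, 242.24627685546875), (37.428035736083984, 90.35608673095703), 33.73272705078125)
stand 415.0 ((493.79248046875, 461.0381774902344), (121.1047592163086, 45.507450103759766), 11.229635238647461)
stop 235.5 ((447.2210693359375, 304.82806396484375), (101.40625, 42.23469543457031), 1.8922029733657837)
knob 30.5 ((418.12451171875, 365.12274169921875), (15.995221138000488, 29.07987403869629), 0.8324050903320312)
clevis 233.5 ((425.6558837890625, 9.184646606445312), (48.793643951416016, 113.33707427978516), 0.8302683234214783)
```

Emit:
apply_moves([
  [0.032,-0.035,-0.03,0,1],
  [0.064,-0.07,-0.035,0,1],
  [0.096,-0.105,-0.04,0,1],
  [0.128,-0.142,-0.04,0,1],
  [0.16,-0.177,-0.05,0,1],
])

```text
time_s: 0.6
ee_pos: [292.6, -310.6, 262.9]
ee_rot: [-179.8, 0.0, 21.1]
force: [0.3, -0.7, 0.2]
gripper_width: 91.3
gripper_force: 0.0
```

Emit:
apply_moves([
  [0.032,-0.035,-0.01,0,1],
  [0.064,-0.07,-0.02,0,1],
  [0.096,-0.105,-0.03,0,1],
  [0.128,-0.142,-0.04,0,1],
  [0.16,-0.177,-0.05,0,1],
])

```text
time_s: 1.1
ee_pos: [378.1, -88.4, 314.3]
ee_rot: [180.0, -0.0, 21.2]
force: [1.2, 0.4, 0.2]
gripper_width: 91.5
gripper_force: 0.0
```

Emit:
apply_moves([
  [0.032,-0.035,0,0,1],
  [0.064,-0.07,0,0,1],
  [0.096,-0.105,0,0,1],
  [0.128,-0.142,0,0,1],
  [0.16,-0.177,0,0,1],
])

```text
time_s: 1.6
ee_pos: [463.5, 134.6, 313.7]
ee_rot: [180.0, 0.0, 21.2]
force: [1.1, -0.6, 0.2]
gripper_width: 91.2
gripper_force: 0.0
```

Emit:
apply_moves([
  [0.03,-0.035,-0.01,-0.15,1],
  [0.03,-0.035,-0.01,-0.3,1],
  [0.03,-0.035,-0.01,-0.45,1],
  [0.03,-0.035,-0.01,-0.6,1],
])

```text
time_s: 2.0
ee_pos: [478.6, 176.5, 323.2]
ee_rot: [-180.0, 0.1, 56.0]
force: [-0.8, 0.0, 0.2]
gripper_width: 91.5
gripper_force: 0.0
```

Emit:
apply_moves([
  [0,0,0,-0.15,1],
  [0,0,0,-0.3,1],
  [0,0,0,-0.45,1],
  [0,0,0,-0.6,1],
  [0,0,0,-0.6,1],
])

```text
time_s: 2.5
ee_pos: [478.5, 175.9, 323.5]
ee_rot: [-179.9, 0.0, 89.9]
force: [0.3, -0.6, -0.5]
gripper_width: 91.5
gripper_force: 0.0
```

Run:
```python
from h import *
import json
s=env.state(); cv2.imwrite("pics/w1.png",cams.grab_frame("wrist")); print(s["ee_pos"],s["ee_rot"],s["time_s"])
np.save("w1.npy",np.r_[s["ee_pos"],s["ee_rot"]])
```

```text
[478.52610239 175.8748799  323.47187136] [-1.79943480e+02  2.37848377e-02  8.99268980e+01] 2.5
```

View pics/w1.png

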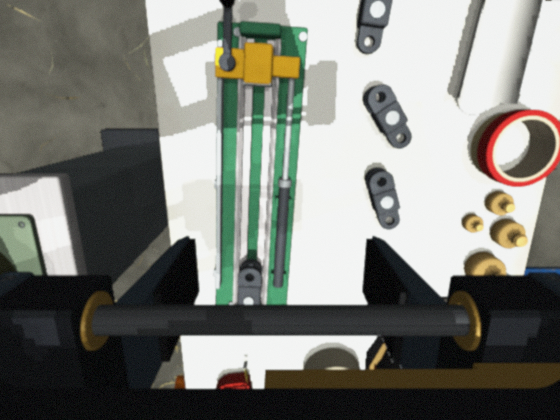

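The wrist view shows the jig (215–305, 25–305), stop near (258,62), knob (228,5), clevis (249,285), and the three links at (374,22), (388,115) and (383,198), image-up being +y. Next, two closer views over the clevis and the stop.

Emit:
apply_moves([
  [-0.04,-0.01,0.04,0,1],
  [-0.08,-0.02,0.08,0,1],
  [-0.11,-0.035,0.12,0,1],
  [-0.11,-0.035,0.13,0,1],
  [-0.11,-0.035,0.13,0,1],
])

```text
time_s: 3.05
ee_pos: [440.5, 64.5, 191.1]
ee_rot: [-179.6, 0.1, 89.7]
force: [0.1, -0.5, 0.8]
gripper_width: 90.9
gripper_force: 0.0
```

```bash
cat > snap.py <<'E'
import sys; from h import *
n=sys.argv[1]; s=env.state(); cv2.imwrite(f"pics/{n}.png",cams.grab_frame("wrist")); np.save(n+".npy",np.r_[s["ee_pos"],s["ee_rot"]]); print(s["time_s"],s["ee_pos"].round(1),s["ee_rot"].round(2))
E
sleep 0.1; python3 snap.py w2
```

```text
3.05 [440.5  64.5 191.1] [-1.7957e+02  7.0000e-02  8.9660e+01]
```

Emit:
apply_moves([
  [0.045,0,0,0,1],
  [0.09,0,0,0,1],
  [0.135,0,0,0,1],
  [0.18,0,0,0,1],
  [0.2,0,0,0,1],
])

```text
time_s: 3.6
ee_pos: [445.0, 271.4, 196.0]
ee_rot: [179.8, -0.2, 90.1]
force: [0.0, -0.8, 1.0]
gripper_width: 91.4
gripper_force: 0.0
```

Emit:
apply_moves([
  [0.02,0,0,0,1],
  [0.02,0,0,0,1],
])

```text
time_s: 3.8
ee_pos: [445.0, 290.1, 195.6]
ee_rot: [179.8, -0.2, 90.1]
force: [-0.9, -0.5, -0.6]
gripper_width: 91.1
gripper_force: 0.0
```

```bash
python3 snap.py w3; python3 -c "
import cv2,numpy as np
cv2.imwrite('pics/w23.png',np.hstack([cv2.imread('pics/w2.png')[0:330,100:460],cv2.imread('pics/w3.png')[0:330,100:460]]))"
```

```text
3.8 [445.  290.1 195.6] [179.8   -0.18  90.09]
```

View pics/w23.png

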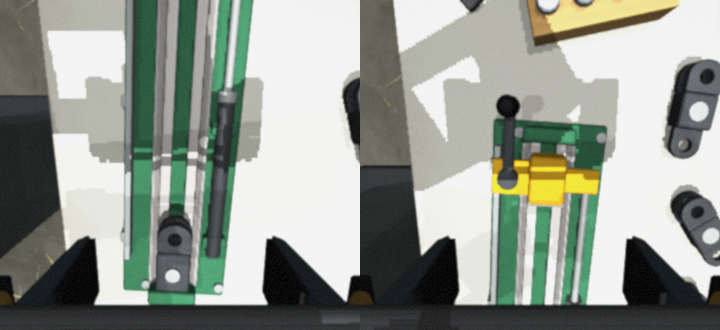

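```bash
cat >> h.py <<'E'
def camf(n):
    p=np.load(n+".npy"); return cam("wrist",dict(ee_pos=p[:3],ee_rot=p[3:]))
E
python3 - <<'E'
from h import *
from scipy.optimize import least_squares
jp=[]
for n,sy in (("w2",-1),("w3",1)):
    im=cv2.imread(f"pics/{n}.png"); hsv=cv2.cvtColor(im,cv2.COLOR_BGR2HSV); C=camf(n)
    g=cv2.inRange(hsv,(55,80,30),(95,255,255)); g[303:]=0
    g=cv2.morphologyEx(g,2,np.ones((3,3))); g=cv2.morphologyEx(g,3,np.ones((15,15)))
    c=max(cv2.findContours(g,0,1)[0],key=cv2.contourArea).reshape(-1,2)
    W=ray(C,c,12)[:,:2]
    a=np.deg2rad(-3.6); R=np.array([[np.cos(a),-np.sin(a)],[np.sin(a),np.cos(a)]]); J=(W-[442,147.5])@R
    for nm,m,i,s in (("right",(abs(J[:,0]-58)<9)&(abs(J[:,1])<195),0,58),("end",(abs(J[:,1]-sy*210)<9)&(abs(J[:,0])<45),1,sy*210)):
        print(n,nm,m.sum(),np.median(J[m],0),J[m][:,i].std())
        jp+= [(w,i,s) for w in W[m]]
def f(p):
    a=p[2];R=np.array([[np.cos(a),-np.sin(a)],[np.sin(a),np.cos(a)]])
    return [((w-p[:2])@R)[i]-s for w,i,s in jp]
r=least_squares(f,[442,147.5,-.06],loss="soft_l1"); print(r.x[:2],np.rad2deg(r.x[2]),np.std(r.fun))
a=r.x[2];R=np.array([[np.cos(a),-np.sin(a)],[np.sin(a),np.cos(a)]])
tj=lambda P:((P[:,:2]-r.x[:2])@R).round(1)
print("corners",tj(ray(camf("w3"),[(236,122),(346,127)],12)),tj(ray(camf("w2"),[(224,290),(321,294)],12)))
print("clevis hole",tj(ray(camf("w2"),[(275,240)],56)),"expect 0,-128")
print("knob",tj(ray(camf("w3"),[(247,106)],91)),"expect -37,223; top cam",tj(np.array([[418.1,365.1]])))
np.save("jig.npy",r.x)
E
```

```text
w2 right 297 [ 56.12034431 -29.54775423] 0.9238414283726311
w2 end 122 [   1.53922616 -204.72983966] 6.316278293555637
w3 right 32 [ 56.06444372 178.26785935] 1.8437272169317636
w3 end 90 [ -0.32761837 211.19869455] 0.3654802313970167
[440.194234   149.13794159] -3.661031501368253 3.118811302775154
corners [[-52.2 207.3]
 [ 58.5 209.7]] [[ -53.2 -207.2]
 [  58.9 -205.4]]
clevis hole [[   2.1 -123.7]] expect 0,-128
knob [[-34.8 223.7]] expect -37,223; top cam [[-35.8 214.1]]
```

Emit:
apply_moves([
  [-0.035,0.035,0,0,1],
  [-0.07,0.07,0,0,1],
  [-0.105,0.11,0,0,1],
  [-0.14,0.15,0,0,1],
  [-0.165,0.18,0,0,1],
])

```text
time_s: 4.35
ee_pos: [625.6, 118.3, 195.2]
ee_rot: [179.9, 0.0, 89.8]
force: [0.3, 0.7, 0.8]
gripper_width: 91.2
gripper_force: 0.0
```

Emit:
apply_moves([
  [0,0,0.02,-0.15,1],
  [0,0,0.03,-0.3,1],
  [0,0,0.03,-0.342,1],
  [0,0,0.03,-0.342,1],
  [0,0,0.03,-0.342,1],
])

```text
time_s: 4.85
ee_pos: [624.2, 120.4, 164.9]
ee_rot: [179.9, 0.0, 109.4]
force: [-0.6, 0.8, 0.1]
gripper_width: 91.4
gripper_force: 0.0
```

```bash
python3 snap.py w4
```

```text
4.85 [624.2 120.4 164.9] [1.7991e+02 3.0000e-02 1.0943e+02]
```

View pics/w4.png

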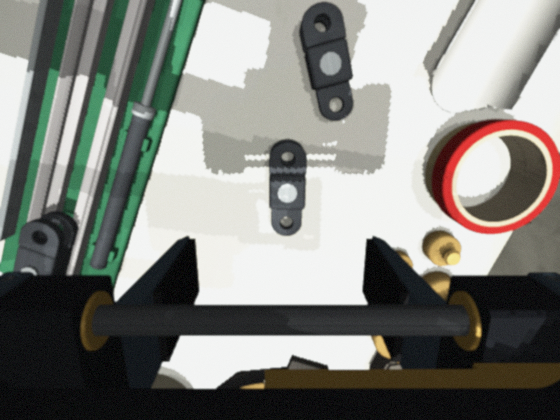

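The link below is at (287,190), with its fork hole at (288,156), tongue hole at (286,222) and white disc at (287,193). Link 2's fork hole is at (321,22) and its tongue hole at (336,105).

```bash
cat >> h.py <<'E'
def link(C,fork,tongue,dark=None):
    F=ray(C,fork,32)[0];T=ray(C,tongue,21)[0]; d=F-T
    yaw=np.degrees(np.arctan2(-d[0],d[1])); u=d[:2]/np.hypot(*d[:2])
    print("link mid",((F+T)/2)[:2].round(1),"yaw",yaw.round(1),"pitch",np.hypot(*d[:2]).round(1)); return (F+T)[:2]/2,yaw,u
def delta(p,yaw,z,zs=None):
    s=env.state(); R=Ro.from_euler("xyz",s["ee_rot"],degrees=True).as_matrix()
    D=R.T@(np.r_[p,z]-s["ee_pos"]); t=-(yaw-s["ee_rot"][2]); t=(t+180)%360-180
    print("target",np.round(p,1),z,yaw,"-> delta mm",D.round(1),"roll rad",np.deg2rad(t).round(3))
def J2W(x,y):
    j=np.load("jig.npy"); a=j[2]; return j[:2]+np.array([np.cos(a)*x-np.sin(a)*y,np.sin(a)*x+np.cos(a)*y])
def W2J(P):
    j=np.load("jig.npy"); a=j[2]; d=np.atleast_2d(P)[:,:2]-j[:2]; return d@np.array([[np.cos(a),-np.sin(a)],[np.sin(a),np.cos(a)]])
E
python3 - <<'E'
from h import *
C=camf("w4")
m,yaw,u=link(C,(288,156),(286,222)); delta(m+u*3,90+yaw,17)
link(C,(321,22),(336,105))
print(W2J(ray(C,[(40,238)],56)))
print(ray(C,[(287,193),(330,63)],32))
E
```

```text
link mid [627.6 131.2] yaw 18.4 pitch 65.5
target [626.7 134.1] 17 108.38146782947253 -> delta mm [ 12.    6.7 147.9] roll rad 0.019
link mid [624.3 243.8] yaw 34.3 pitch 65.0
[[   3.12528764 -123.22960075]]
[[627.87261508 130.31900658  32.        ]
 [623.93435392 245.1726453   32.        ]]
```

Emit:
apply_moves([
  [0.012,0.007,0.04,0.019,1],
  [0.012,0.007,0.08,0.019,1],
  [0.012,0.007,0.12,0.019,1],
  [0.012,0.007,0.14,0.019,1],
  [0.012,0.007,0.148,0.019,0.2],
], grip_force=20)

```text
time_s: 5.4
ee_pos: [625.0, 134.2, 13.8]
ee_rot: [-179.8, -0.0, 108.4]
force: [-0.1, 0.3, 0.3]
gripper_width: 86.2
gripper_force: 0.0
```

Emit:
apply_moves([
  [0,0,0,0,-1],
  [0,0,0,0,-1],
  [0,0,0,0,-1],
  [0,0,0,0,-1],
  [0,0,0,0,-1],
], grip_force=30)

```text
time_s: 5.9
ee_pos: [626.8, 134.5, 16.9]
ee_rot: [179.9, 0.0, 108.4]
force: [0.2, -0.2, 0.8]
gripper_width: 46.1
gripper_force: 0.0
```

Emit:
apply_moves([
  [0,0,-0.04,0,-1],
  [0,0,-0.08,0,-1],
  [0,0,-0.12,0,-1],
  [0,0,-0.12,0,-1],
])

```text
time_s: 6.3
ee_pos: [630.1, 135.2, 143.0]
ee_rot: [179.2, 0.1, 108.4]
force: [0.3, 0.1, 0.9]
gripper_width: 14.1
gripper_force: 0.0
```

```bash
python3 snap.py w5
python3 - <<'E'
from h import *
delta(J2W(2,-153+57+40),90-3.66,130)
E
python3 -c "
import cv2
cv2.imwrite('pics/w5c.png',cv2.imread('pics/w5.png')[150:420,80:480])"
```

```text
6.3 [630.1 135.2 143. ] [1.7924e+02 1.0000e-01 1.0845e+02]
target [438.6  93.1] 130 86.34 -> delta mm [  20.5 -193.2    8.2] roll rad 0.386
```

View pics/w5c.png

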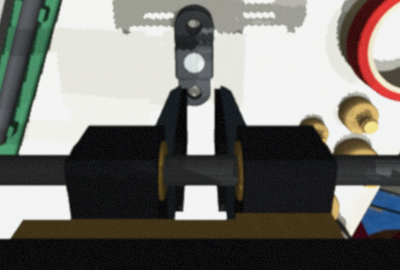

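The fingers are slow and hadn't closed before I lifted. The link is still in place at crop (193,60), so I'll repeat the grasp with a longer wait.

Emit:
apply_moves([
  [0,0,0,0,0.4],
  [0,0,0,0,0.4],
  [0,0,0,0,0.4],
  [0,0,0,0,0.4],
  [0,0,0,0,0.4],
])

```text
time_s: 6.85
ee_pos: [626.1, 134.4, 135.2]
ee_rot: [-179.9, -0.0, 108.4]
force: [0.6, -0.8, 1.0]
gripper_width: 47.1
gripper_force: 0.0
```

Emit:
apply_moves([
  [0,0,0,0,0.4],
  [0,0,0.04,0,0.4],
  [0,0,0.08,0,0.4],
  [0,0,0.12,0,0.2],
  [0,0,0.12,0,-1],
])

```text
time_s: 7.35
ee_pos: [621.9, 133.5, 10.5]
ee_rot: [-179.3, -0.1, 108.5]
force: [-0.1, 1.1, -0.4]
gripper_width: 50.6
gripper_force: 0.0
```

Emit:
apply_moves([
  [0,0,0,0,-1],
  [0,0,0,0,-1],
  [0,0,0,0,-1],
  [0,0,0,0,-1],
  [0,0,0,0,-1],
], grip_force=30)

```text
time_s: 7.85
ee_pos: [627.8, 134.7, 18.2]
ee_rot: [179.8, 0.0, 108.4]
force: [-0.7, 0.0, 6.6]
gripper_width: 33.7
gripper_force: 29.9
```

Emit:
apply_moves([
  [0,0,0,0,-1],
])

```text
time_s: 7.95
ee_pos: [627.8, 134.7, 18.2]
ee_rot: [179.8, 0.0, 108.5]
force: [-1.0, -0.4, 6.3]
gripper_width: 33.8
gripper_force: 29.9
```

Emit:
apply_moves([
  [0,0,-0.03,0,-1],
  [0,0,-0.07,0,-1],
  [0,0,-0.11,0,-1],
  [0,0,-0.11,0,-1],
  [0,0,-0.11,0,-1],
])

```text
time_s: 8.45
ee_pos: [626.1, 134.4, 126.3]
ee_rot: [180.0, 0.0, 108.4]
force: [-1.4, -0.8, -3.8]
gripper_width: 33.7
gripper_force: 30.0
```

```bash
python3 snap.py w6
python3 - <<'E'
from h import *
im=cv2.imread("pics/w6.png")
cv2.imwrite("pics/w6c.png",cv2.resize(im[170:330,200:370],None,fx=3.4,fy=3.4,interpolation=2))
E
```

```text
8.45 [626.1 134.4 126.3] [1.7995e+02 1.0000e-02 1.0845e+02]
```

View pics/w6c.png

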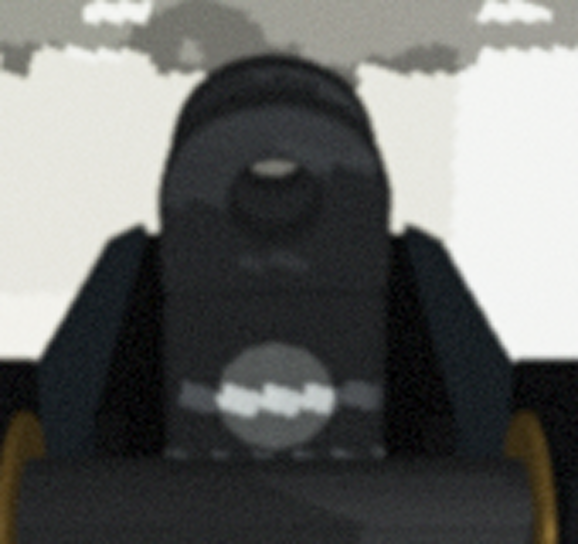

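The held link's fork hole is at crop (276,198), i.e. full frame (281,228).

Run:
```python
from h import *
C=camf("w6"); p=np.load("w6.npy"); R=Ro.from_euler("xyz",p[3:],degrees=True).as_matrix()
P=ray(C,[(281.2,228.2),(281.2,286.5)],140.1); print("tool-frame fork hole, disc",((P-p[:3])@R).round(1))
j=np.load("jig.npy"); j[0]=442.0; np.save("jig.npy",j)
delta(J2W(0.5,-45),90-3.66,120)
```

```text
tool-frame fork hole, disc [[ 27.7   0.7 -13.8]
 [ -4.1   0.7 -13.8]]
target [439.6 104.2] 120 86.34 -> delta mm [  30.2 -185.4    5.2] roll rad 0.386
```

Emit:
apply_moves([
  [0.006,-0.04,0,0,-1],
  [0.012,-0.08,0,0,-1],
  [0.018,-0.12,0,0,-1],
  [0.024,-0.16,0,0,-1],
  [0.03,-0.185,0,0,-1],
])

```text
time_s: 9.0
ee_pos: [435.9, 103.2, 123.4]
ee_rot: [-179.5, -0.0, 108.4]
force: [0.1, 0.8, -2.8]
gripper_width: 33.8
gripper_force: 30.0
```

Emit:
apply_moves([
  [0,0,0,0.14,-1],
  [0,0,0,0.28,-1],
  [0,0,0,0.386,-1],
  [0,0,0,0.386,-1],
  [0,0,0,0.386,-1],
])

```text
time_s: 9.5
ee_pos: [440.2, 104.1, 124.6]
ee_rot: [-179.8, 0.1, 86.5]
force: [-1.0, -1.1, -4.4]
gripper_width: 33.8
gripper_force: 30.0
```

```bash
python3 snap.py w7
python3 - <<'E'
from h import *
delta(J2W(0.5,-45),90-3.66,60)
E
```

```text
9.5 [440.2 104.1 124.6] [-1.7982e+02  6.0000e-02  8.6460e+01]
target [439.6 104.2] 60 86.34 -> delta mm [ 0.  -0.8 64.9] roll rad 0.002
```

View pics/w7.png

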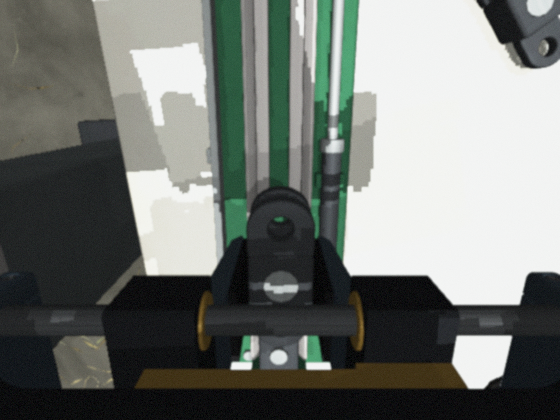

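The view shows the link over the channel, with guide rails at columns ~247–266 and ~293–314. I'll check that they are centred.

Run:
```python
from h import *
im=cv2.imread("pics/w7.png"); C=camf("w7"); h=cv2.cvtColor(im,cv2.COLOR_BGR2HSV)
for r in (60,110,160):
    g=(h[r-2:r+3,:,1].mean(0)>90).astype(int); e=[i for i in np.flatnonzero(np.diff(g)) if 200<i<370]
    print(r,e,W2J(ray(C,[(i+.5,r) for i in e],36))[:,0].round(1))
    v=im[r-2:r+3,235:330].mean((0,2)); print(v[::3].astype(int))
```

```text
60 [np.int64(217), np.int64(241), np.int64(268), np.int64(288), np.int64(316), np.int64(329), np.int64(341), np.int64(353)] [-43.2 -26.4  -7.6   6.3  25.8  34.9  43.2  51.6]
[ 67  67  70 139 127 122 107 164 168 168 171  88  58  67  66  69  68  65
  81 168 169 167 170 104 148 195 231 125 111 119 117  66]
110 [np.int64(219), np.int64(242), np.int64(269), np.int64(288), np.int64(314), np.int64(327), np.int64(339), np.int64(350)] [-43.4 -26.7  -7.1   6.6  25.5  34.9  43.6  51.6]
[ 68  66  66 126 128 125 115 139 167 170 171 115  57  68  69  66  68  66
  97 168 167 169 155 110 123 141 119  59  64  70  89  88]
160 [np.int64(222), np.int64(244), np.int64(269), np.int64(287), np.int64(313), np.int64(321), np.int64(341), np.int64(347)] [-43.  -26.3  -7.4   6.2  25.9  32.   47.1  51.6]
[ 67  68  63  58 121 113 109  94 142 146 146 121  56  58  58  58  58  55
  98 143 145 146 107  96 105 131  72  59  42  29  49  86]
```

Emit:
apply_moves([
  [0,-0.0024,0.02,0,-1],
  [0,-0.0024,0.04,0,-1],
  [0,-0.0024,0.055,0,-1],
  [0,-0.0024,0.06,0,-1],
  [0,-0.0024,0.06,0,-1],
])

```text
time_s: 10.05
ee_pos: [438.4, 104.4, 65.2]
ee_rot: [-179.9, 0.0, 86.4]
force: [-0.9, -0.7, -3.3]
gripper_width: 33.7
gripper_force: 30.0
```

Emit:
apply_moves([
  [0,0,0.005,0,-1],
  [0,0,0.01,0,-1],
  [0,0,0.014,0,-1],
  [0,0,0.018,0,-1],
  [0,0,0.018,0,-1],
])

```text
time_s: 10.55
ee_pos: [438.5, 104.4, 47.5]
ee_rot: [-179.9, 0.0, 86.3]
force: [-0.7, -0.3, -3.9]
gripper_width: 33.7
gripper_force: 30.0
```

Emit:
apply_moves([
  [0,0,0.002,0,-1],
  [0,0,0.004,0,-1],
  [0,0,0.0055,0,-1],
  [0,0,0.0055,0,-1],
])

```text
time_s: 10.95
ee_pos: [438.9, 104.5, 42.4]
ee_rot: [-180.0, 0.0, 86.3]
force: [-0.1, -0.9, -3.0]
gripper_width: 33.7
gripper_force: 30.0
```

Emit:
apply_moves([
  [-0.006,0,0,0,-1],
  [-0.012,0,0,0,-1],
  [-0.018,0,0,0,-1],
  [-0.024,0,0,0,-1],
  [-0.03,0,0,0,-1],
])

```text
time_s: 11.45
ee_pos: [436.9, 73.9, 42.4]
ee_rot: [180.0, 0.0, 86.3]
force: [0.1, 0.1, -2.3]
gripper_width: 34.1
gripper_force: 30.0
```

Emit:
apply_moves([
  [-0.003,0,0,0,-1],
  [-0.006,0,0,0,-1],
  [-0.009,0,0,0,-1],
  [-0.012,0,0,0,-1],
])

```text
time_s: 11.85
ee_pos: [436.3, 62.4, 42.4]
ee_rot: [180.0, 0.0, 86.3]
force: [0.1, -0.1, -5.5]
gripper_width: 34.3
gripper_force: 30.0
```

Emit:
apply_moves([
  [-0.002,0,0,0,-1],
  [-0.004,0,0,0,-1],
  [-0.006,0,0,0,-1],
  [-0.006,0,0,0,-1],
])

```text
time_s: 12.25
ee_pos: [436.3, 58.6, 42.7]
ee_rot: [180.0, -0.2, 86.2]
force: [-0.5, 11.3, -3.2]
gripper_width: 33.7
gripper_force: 30.0
```

Emit:
apply_moves([
  [0.001,0,0,0,0.4],
  [0.001,0,0,0,0.4],
  [0.001,0,0,0,0.4],
  [0.001,0,0,0,0.4],
  [0.001,0,-0.005,0,0.4],
])

```text
time_s: 12.75
ee_pos: [435.5, 57.3, 47.2]
ee_rot: [-179.9, 0.0, 86.3]
force: [-0.7, -0.7, 0.1]
gripper_width: 64.1
gripper_force: 0.0
```

Emit:
apply_moves([
  [0,0,-0.04,0,0.4],
  [0,0,-0.08,0,0.4],
  [0.03,0.03,-0.11,0,0.4],
  [0.06,0.06,-0.12,0,0.4],
  [0.09,0.09,-0.12,0,0.4],
])

```text
time_s: 13.25
ee_pos: [534.0, 142.8, 170.8]
ee_rot: [179.6, -0.1, 86.3]
force: [-0.1, -0.4, -0.4]
gripper_width: 63.7
gripper_force: 0.0
```

Emit:
apply_moves([
  [0.03,0.03,0,-0.14,0.4],
  [0.06,0.06,0,-0.28,0.4],
  [0.09,0.08,0,-0.42,0.4],
  [0.096,0.084,0,-0.56,0.4],
  [0.096,0.084,0,-0.663,0.4],
])

```text
time_s: 13.75
ee_pos: [622.3, 233.4, 166.9]
ee_rot: [-180.0, 0.0, 124.7]
force: [-0.9, -0.7, 0.6]
gripper_width: 63.6
gripper_force: 0.0
```

Emit:
apply_moves([
  [0,0,0,0,0.4],
  [0,0,0,0,0.4],
])

```text
time_s: 13.95
ee_pos: [621.3, 231.8, 167.5]
ee_rot: [-180.0, 0.0, 124.2]
force: [0.6, -0.2, -0.5]
gripper_width: 64.1
gripper_force: 0.0
```

```bash
python3 snap.py w8
python3 - <<'E'
from h import *
im=cv2.imread("pics/w8.png"); C=camf("w8")
g=cv2.inRange(cv2.cvtColor(im,cv2.COLOR_BGR2HSV),(0,0,0),(180,140,100)); g[240:]=0
for c in cv2.findContours(g,0,2)[0]:
    if 800<cv2.contourArea(c)<20000: print(cv2.minAreaRect(c),cv2.contourArea(c))
E
```

```text
13.95 [621.3 231.8 167.5] [-1.7999e+02  1.0000e-02  1.2419e+02]
((96.80766296386719, 215.54443359375), (26.418506622314453, 69.4423828125), 30.018367767333984) 1048.0
((290.0, 185.0), (94.0, 38.0), 90.0) 2899.0
((473.2711486816406, 154.01516723632812), (67.06749725341797, 229.0541229248047), 62.241458892822266) 908.5
((122.97852325439453, 146.90988159179688), (22.66721534729004, 229.16162109375), 31.607501983642578) 1874.5
((77.43871307373047, 135.07296752929688), (55.212223052978516, 258.3740539550781), 32.08536911010742) 3518.0
((463.39263916015625, 14.065853118896484), (81.5068130493164, 31.918264389038086), 24.775142669677734) 1659.0
((345.2823486328125, 49.170570373535156), (42.30144119262695, 118.3355712890625), 40.60129928588867) 4207.5
((159.6010284423828, 109.96070098876953), (52.45742416381836, 278.7725830078125), 33.524471282958984) 1773.0
((50.933963775634766, 91.51885986328125), (27.97303009033203, 216.40248107910156), 29.05460548400879) 3200.5
```

View pics/w8.png

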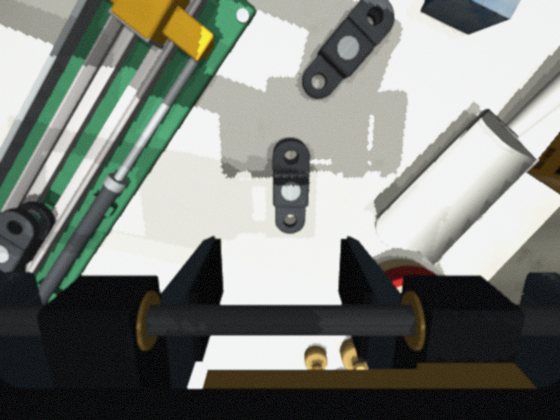

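Link 2's fork hole is at (290,155) and its tongue hole at (290,220); link 3's are at (375,14) and (318,81). Link 1 lies in the channel at left.

Run:
```python
from h import *
C=camf("w8")
m,yaw,u=link(C,(290.5,155),(290,220)); delta(m+u*4,90+yaw,18)
link(C,(375,14),(318,81))
```

```text
link mid [624.  245.5] yaw 34.6 pitch 64.9
target [621.7 248.8] 18 124.57981234305328 -> delta mm [ 13.9   9.9 149.6] roll rad -0.007
link mid [593.8 369.4] yaw -6.6 pitch 65.0
```

Emit:
apply_moves([
  [0.013,0.009,0.045,0,0.4],
  [0.013,0.009,0.09,0,0.4],
  [0.013,0.009,0.125,0,0.4],
  [0.013,0.009,0.142,0,0.4],
  [0.013,0.009,0.149,0,0.2],
])

```text
time_s: 14.5
ee_pos: [620.1, 247.0, 16.2]
ee_rot: [-179.8, -0.1, 124.2]
force: [-0.7, -0.3, -0.6]
gripper_width: 58.9
gripper_force: 0.0
```

Emit:
apply_moves([
  [0,0,0,0,-1],
  [0,0,0,0,-1],
  [0,0,0,0,-1],
  [0,0,0,0,-1],
  [0,0,0,0,-1],
])

```text
time_s: 15.0
ee_pos: [622.5, 248.1, 20.2]
ee_rot: [179.9, 0.1, 124.3]
force: [-0.7, -1.4, 6.3]
gripper_width: 33.8
gripper_force: 30.0
```

Emit:
apply_moves([
  [0,0,0,0,-1],
  [0,0,0,0,-1],
])

```text
time_s: 15.2
ee_pos: [622.5, 248.0, 20.2]
ee_rot: [179.9, 0.1, 124.3]
force: [-0.3, -1.3, 6.1]
gripper_width: 33.9
gripper_force: 30.0
```

Emit:
apply_moves([
  [0,0,-0.03,0,-1],
  [0,0,-0.07,0,-1],
  [0,0,-0.11,0,-1],
  [0,0,-0.11,0,-1],
  [0,0,-0.11,0,-1],
])

```text
time_s: 15.7
ee_pos: [621.5, 247.9, 128.9]
ee_rot: [179.9, 0.0, 124.3]
force: [-0.3, -0.7, -3.5]
gripper_width: 33.6
gripper_force: 30.0
```

Run:
```python
from h import *
# link1 final TCP (436.3,58.6): channel line through it, yaw -3.66; release point 64+36 further
a=np.deg2rad(3.66); p=np.array([436.3,58.6])+100*np.array([np.sin(a),np.cos(a)])
print(p, W2J(p), env.state()["gripper_width"]); delta(p,86.34,120)
```

```text
[442.68356161 158.39604271] [[0.09100372 9.28285576]] 33.626754657750595
target [442.7 158.4] 120 86.34 -> delta mm [  26.9 -198.2    8.7] roll rad 0.663
```

Emit:
apply_moves([
  [0.005,-0.04,0,0,-1],
  [0.01,-0.08,0,0,-1],
  [0.016,-0.12,0,0,-1],
  [0.022,-0.16,0,0,-1],
  [0.027,-0.198,0,0,-1],
])

```text
time_s: 16.2
ee_pos: [439.2, 157.2, 126.1]
ee_rot: [-179.7, -0.1, 124.3]
force: [0.1, -0.4, -2.0]
gripper_width: 33.6
gripper_force: 30.0
```

Emit:
apply_moves([
  [0,0,0,0.14,-1],
  [0,0,0,0.28,-1],
  [0,0,0,0.42,-1],
  [0,0,0,0.56,-1],
  [0,0,0,0.663,-1],
])

```text
time_s: 16.7
ee_pos: [441.0, 158.0, 126.3]
ee_rot: [-179.7, 0.1, 86.0]
force: [0.0, -0.3, -2.5]
gripper_width: 33.6
gripper_force: 30.0
```

Emit:
apply_moves([
  [0,0,0.01,0,-1],
  [0,0,0.01,0,-1],
  [0,0,0.01,0,-1],
])

```text
time_s: 17.0
ee_pos: [441.8, 158.2, 117.1]
ee_rot: [-179.8, 0.1, 86.4]
force: [-0.0, -0.4, -2.9]
gripper_width: 34.0
gripper_force: 30.0
```

```bash
python3 snap.py w9
python3 - <<'E'
from h import *
im=cv2.imread("pics/w9.png"); C=camf("w9"); h=cv2.cvtColor(im,cv2.COLOR_BGR2HSV)
for r in (90,120,150):
    g=(h[r-2:r+3,:,1].mean(0)>90).astype(int); e=[i for i in np.flatnonzero(np.diff(g)) if 200<i<370]
    print(r,e,W2J(ray(C,[(i+.5,r) for i in e],36))[:,0].round(1))
a=np.deg2rad(3.66); p=np.array([436.3,58.6])+100*np.array([np.sin(a),np.cos(a)])
delta(p,86.34,60)
E
```

```text
17.0 [441.8 158.2 117.1] [-1.7984e+02  7.0000e-02  8.6420e+01]
90 [np.int64(219), np.int64(243), np.int64(271), np.int64(290), np.int64(318), np.int64(331), np.int64(344), np.int64(356)] [-43.2 -26.6  -7.2   6.   25.4  34.4  43.4  51.7]
120 [np.int64(221), np.int64(244), np.int64(271), np.int64(290), np.int64(317), np.int64(330), np.int64(342), np.int64(354)] [-42.8 -26.5  -7.3   6.2  25.4  34.6  43.1  51.6]
150 [np.int64(222), np.int64(245), np.int64(271), np.int64(290), np.int64(316), np.int64(329), np.int64(341), np.int64(352)] [-43.2 -26.4  -7.4   6.4  25.3  34.8  43.6  51.6]
target [442.7 158.4] 60 86.34 -> delta mm [ 0.1  0.5 57.6] roll rad 0.001
```

Emit:
apply_moves([
  [0,0,0.02,0,-1],
  [0,0,0.04,0,-1],
  [0,0,0.055,0,-1],
  [0,0,0.062,0,-1],
  [0,0,0.062,0,-1],
])

```text
time_s: 17.55
ee_pos: [442.3, 158.4, 55.7]
ee_rot: [-179.9, 0.0, 86.4]
force: [-0.4, 0.5, -2.4]
gripper_width: 33.9
gripper_force: 30.0
```

Emit:
apply_moves([
  [0,0,0.003,0,-1],
  [0,0,0.006,0,-1],
  [0,0,0.009,0,-1],
  [0,0,0.01,0,-1],
  [0,0,0.01,0,-1],
])

```text
time_s: 18.05
ee_pos: [442.9, 158.5, 46.4]
ee_rot: [180.0, 0.0, 86.3]
force: [0.3, 0.3, -3.1]
gripper_width: 34.0
gripper_force: 30.0
```

Emit:
apply_moves([
  [0,0,0.002,0,-1],
  [-0.005,0,0.002,0,-1],
  [-0.01,0,0.002,0,-1],
  [-0.016,0,0.002,0,-1],
  [-0.022,0,0.002,0,-1],
])

```text
time_s: 18.55
ee_pos: [441.4, 135.9, 44.5]
ee_rot: [180.0, 0.0, 86.3]
force: [0.7, -0.5, -2.7]
gripper_width: 33.6
gripper_force: 30.0
```

Emit:
apply_moves([
  [-0.003,0,0,0,-1],
  [-0.006,0,0,0,-1],
  [-0.009,0,0,0,-1],
  [-0.01,0,0,0,-1],
])

```text
time_s: 18.95
ee_pos: [440.8, 126.3, 44.4]
ee_rot: [180.0, 0.0, 86.3]
force: [-0.1, 0.4, -1.7]
gripper_width: 33.6
gripper_force: 30.0
```

Emit:
apply_moves([
  [-0.002,0,0,0,-1],
  [-0.004,0,0,0,-1],
  [-0.004,0,0,0,-1],
])

```text
time_s: 19.25
ee_pos: [440.5, 122.5, 44.4]
ee_rot: [-180.0, 0.0, 86.3]
force: [-0.2, -0.4, -2.9]
gripper_width: 33.5
gripper_force: 30.0
```

Emit:
apply_moves([
  [-0.0015,0,0,0,-1],
  [-0.003,0,0,0,-1],
  [-0.003,0,0,0,-1],
])

```text
time_s: 19.55
ee_pos: [440.5, 120.9, 44.6]
ee_rot: [180.0, -0.2, 86.2]
force: [-0.6, 5.9, -2.4]
gripper_width: 34.1
gripper_force: 30.0
```

```bash
python3 snap.py w10
python3 - <<'E'
from h import *
im=cv2.imread("pics/w10.png")
cv2.imwrite("pics/w10c.png",im[100:410,130:430])
s=env.state(); print(s["force"])
E
```

```text
19.55 [440.5 120.9  44.6] [ 1.7997e+02 -1.6000e-01  8.6240e+01]
[-0.79343141  6.39623147 -1.13561344]
```

View pics/w10c.png

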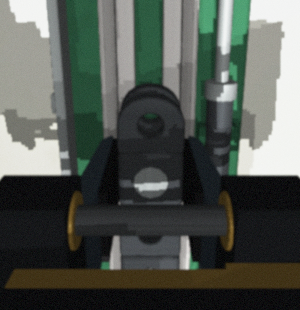

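The held link's fork hole is at full frame (281,224), and the tongue went in smoothly and touched at about 6 N. Releasing it and going for link 3.

Emit:
apply_moves([
  [0.001,0,0,0,0.4],
  [0.001,0,0,0,0.4],
  [0.001,0,0,0,0.4],
  [0.001,0,0,0,0.4],
  [0.001,0,-0.005,0,0.4],
])

```text
time_s: 20.1
ee_pos: [440.0, 120.4, 49.2]
ee_rot: [-179.9, 0.0, 86.3]
force: [0.3, -0.6, 0.6]
gripper_width: 63.4
gripper_force: 0.0
```

Emit:
apply_moves([
  [0,0,-0.04,0,0.4],
  [0,0,-0.08,0,0.4],
  [0.03,0.03,-0.11,0,0.4],
  [0.07,0.05,-0.12,0,0.4],
  [0.11,0.07,-0.12,0,0.4],
])

```text
time_s: 20.6
ee_pos: [519.7, 227.4, 172.8]
ee_rot: [179.7, -0.1, 86.3]
force: [0.4, -0.0, 0.1]
gripper_width: 64.0
gripper_force: 0.0
```

Emit:
apply_moves([
  [0.04,0.02,0,0.05,0.4],
  [0.08,0.04,0,0.05,0.4],
  [0.12,0.06,0,0.05,0.4],
  [0.134,0.064,0,0.05,0.4],
  [0.134,0.064,0,0.05,0.4],
])

```text
time_s: 21.1
ee_pos: [590.1, 357.5, 168.6]
ee_rot: [-180.0, 0.0, 83.6]
force: [-0.5, -1.0, 0.4]
gripper_width: 63.8
gripper_force: 0.0
```

Emit:
apply_moves([
  [0,0,0,0,0.4],
  [0,0,0,0,0.4],
])

```text
time_s: 21.3
ee_pos: [589.2, 354.3, 169.7]
ee_rot: [-180.0, 0.0, 83.4]
force: [-0.2, 0.5, 0.1]
gripper_width: 63.8
gripper_force: 0.0
```

```bash
python3 - <<'E'
from h import *
print(W2J(ray(camf("w10"),[(281,224)],56)))
E
python3 snap.py w11
```

```text
[[0.65364464 0.77377253]]
21.3 [589.2 354.3 169.7] [-1.7998e+02  5.0000e-02  8.3430e+01]
```

View pics/w11.png

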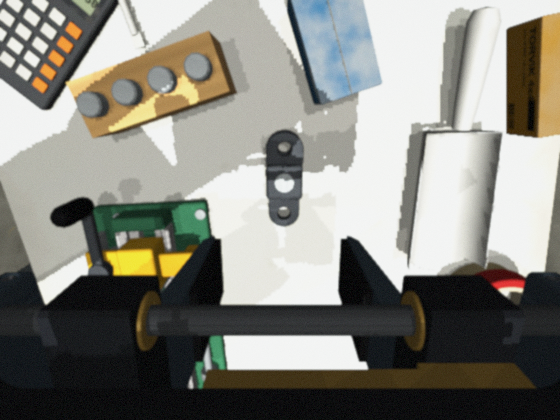

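Link 3's fork hole is at (285,148) and its tongue hole at (284,213). The pin heads are at (91,103), (127,91), (162,79) and (198,67).

Run:
```python
from h import *
C=camf("w11")
m,yaw,u=link(C,(285,148),(284,213)); delta(m+u*4,90+yaw,18)
P=ray(C,[(91,103),(127,91),(162,79),(198,67)],64); print("pins",P[:,:2].round(1),np.linalg.norm(np.diff(P,axis=0),axis=1), np.degrees(np.arctan2(*(P[3]-P[0])[1::-1])))
print("knob", W2J(ray(C,[(72,211)],91)))
```

```text
link mid [595.  369.9] yaw -7.0 pitch 64.3
target [595.5 373.8] 18 82.95597993431262 -> delta mm [ 20.3   3.9 151.9] roll rad 0.008
pins [[454.5 456.7]
 [484.1 462.1]
 [512.4 467.4]
 [540.9 472.6]] [30.11157549 28.81125397 28.97577048] 10.421497717893633
knob [[-24.17587174 229.92044608]]
```

Run:
```python
from h import *
im=cv2.imread("pics/w11.png"); h=cv2.cvtColor(im,cv2.COLOR_BGR2HSV)
m=cv2.inRange(h,(0,0,60),(180,70,190)); k=np.zeros_like(m); k[45:125,72:220]=m[45:125,72:220]
hc=cv2.HoughCircles(cv2.medianBlur(cv2.cvtColor(im,6)[30:140,60:240],3),3,1,25,param1=100,param2=14,minRadius=11,maxRadius=18)
print(hc-[[60*0,0,0]] if hc is not None else None)
if hc is not None:
    P=ray(camf("w11"),hc[0][:,:2]+[60,30],64); print(P.round(1))
```

```text
[[[102.5         49.5         15.        ]
  [136.5         36.5         11.60000038]
  [ 68.5         63.5         13.80000019]
  [ 33.5         76.5         14.89999962]]]
[[512.7 467.   64. ]
 [539.9 473.1  64. ]
 [484.8 460.2  64. ]
 [455.7 454.   64. ]]
```

Emit:
apply_moves([
  [0.02,0.003,0.045,0,0.4],
  [0.02,0.003,0.09,0,0.4],
  [0.02,0.003,0.125,0,0.4],
  [0.02,0.003,0.145,0,0.4],
  [0.02,0.003,0.152,0,0.2],
])

```text
time_s: 21.85
ee_pos: [593.4, 373.1, 15.0]
ee_rot: [-179.8, 0.2, 83.4]
force: [-0.3, 0.5, 0.0]
gripper_width: 58.6
gripper_force: 0.0
```

Emit:
apply_moves([
  [0,0,0,0,-1],
  [0,0,0,0,-1],
  [0,0,0,0,-1],
  [0,0,0,0,-1],
  [0,0,0,0,-1],
])

```text
time_s: 22.35
ee_pos: [595.8, 375.5, 19.5]
ee_rot: [179.9, -0.1, 83.5]
force: [0.1, -0.8, 6.2]
gripper_width: 33.5
gripper_force: 30.0
```

Emit:
apply_moves([
  [0,0,0,0,-1],
  [0,0,0,0,-1],
])

```text
time_s: 22.55
ee_pos: [595.7, 375.5, 19.5]
ee_rot: [179.9, -0.1, 83.5]
force: [-0.5, -1.7, 6.0]
gripper_width: 33.7
gripper_force: 30.0
```

Emit:
apply_moves([
  [0,0,-0.03,0,-1],
  [0,0,-0.07,0,-1],
  [0,0,-0.11,0,-1],
  [0,0,-0.12,0,-1],
  [0,0,-0.12,0,-1],
])

```text
time_s: 23.05
ee_pos: [595.7, 375.5, 139.1]
ee_rot: [179.8, -0.1, 83.5]
force: [0.0, -0.4, -2.4]
gripper_width: 33.5
gripper_force: 30.0
```

Run:
```python
from h import *
a=np.deg2rad(3.66); p=np.array([440.5,121.2])+97*np.array([np.sin(a),np.cos(a)])
print(p, W2J(p), env.state()["gripper_width"]); delta(p,86.34,130)
```

```text
[446.69205476 218.00216143] [[ 0.28525244 69.0232916 ]] 33.454164220204575
target [446.7 218. ] 130 86.34 -> delta mm [-173.5 -130.1    8.3] roll rad -0.05
```

Emit:
apply_moves([
  [-0.035,-0.026,0,0,-1],
  [-0.07,-0.052,0,0,-1],
  [-0.105,-0.08,0,0,-1],
  [-0.14,-0.106,0,0,-1],
  [-0.1725,-0.1305,0,0,-1],
])

```text
time_s: 23.55
ee_pos: [442.2, 216.3, 134.6]
ee_rot: [-179.7, 0.2, 83.5]
force: [0.8, -0.8, -2.0]
gripper_width: 33.8
gripper_force: 30.0
```

Emit:
apply_moves([
  [0,0,0,-0.05,-1],
  [0,0,0,-0.05,-1],
  [0,0,0.01,-0.05,-1],
  [0,0,0.015,-0.05,-1],
  [0,0,0.015,-0.05,-1],
])

```text
time_s: 24.05
ee_pos: [445.1, 218.5, 120.5]
ee_rot: [-179.8, 0.1, 86.3]
force: [0.0, -0.3, -2.4]
gripper_width: 33.9
gripper_force: 30.0
```

```bash
python3 snap.py w12
python3 - <<'E'
from h import *
im=cv2.imread("pics/w12.png"); C=camf("w12"); h=cv2.cvtColor(im,cv2.COLOR_BGR2HSV)
for r in (130,150,170):
    g=(h[r-2:r+3,:,1].mean(0)>90).astype(int); e=[i for i in np.flatnonzero(np.diff(g)) if 200<i<370]
    print(r,e,W2J(ray(C,[(i+.5,r) for i in e],36))[:,0].round(1))
delta(J2W(-0.7,70),86.34,60)
E
```

```text
24.05 [445.1 218.5 120.5] [-1.7982e+02  1.0000e-01  8.6340e+01]
130 [np.int64(223), np.int64(245), np.int64(258), np.int64(305), np.int64(317), np.int64(330), np.int64(341), np.int64(353)] [-42.8 -26.9 -17.4  16.7  25.4  34.8  42.8  51.5]
150 [np.int64(223), np.int64(246), np.int64(272), np.int64(290), np.int64(316), np.int64(329), np.int64(340), np.int64(352)] [-43.6 -26.6  -7.4   5.9  25.1  34.7  42.9  51.7]
170 [np.int64(224), np.int64(246), np.int64(272), np.int64(290), np.int64(316), np.int64(328), np.int64(340), np.int64(350)] [-43.5 -27.   -7.4   6.1  25.6  34.6  43.6  51.1]
target [445.8 219. ] 60 86.34 -> delta mm [ 0.5  0.4 61.2] roll rad 0.0
```

Emit:
apply_moves([
  [0,0,0.02,0,-1],
  [0,0,0.04,0,-1],
  [0,0,0.056,0,-1],
  [0,0,0.064,0,-1],
  [0,0,0.064,0,-1],
])

```text
time_s: 24.6
ee_pos: [445.3, 218.4, 57.5]
ee_rot: [-179.9, 0.1, 86.3]
force: [0.4, 0.1, -2.8]
gripper_width: 33.7
gripper_force: 30.0
```

Emit:
apply_moves([
  [0,0,0.003,0,-1],
  [0,0,0.006,0,-1],
  [0,0,0.009,0,-1],
  [0,0,0.012,0,-1],
  [0,0,0.012,0,-1],
])

```text
time_s: 25.1
ee_pos: [445.5, 218.4, 46.2]
ee_rot: [-180.0, 0.0, 86.3]
force: [-0.7, -0.1, -2.7]
gripper_width: 34.1
gripper_force: 30.0
```

Emit:
apply_moves([
  [-0.005,0,0,0,-1],
  [-0.01,0,0,0,-1],
  [-0.016,0,0,0,-1],
  [-0.022,0,0,0,-1],
  [-0.022,0,0,0,-1],
])

```text
time_s: 25.6
ee_pos: [446.7, 207.4, 49.3]
ee_rot: [179.7, -1.3, 85.6]
force: [-7.7, 39.0, 3.5]
gripper_width: 33.6
gripper_force: 29.9
```

It caught because the tongue was about 2 mm high. Backing off, lowering, and retrying.

Emit:
apply_moves([
  [0.01,0,0,0,-1],
  [0.022,0,0,0,-1],
  [0.022,0,0,0,-1],
  [0.022,0,0,0,-1],
])

```text
time_s: 26.0
ee_pos: [445.4, 218.1, 46.2]
ee_rot: [-180.0, 0.1, 86.4]
force: [-0.1, 0.0, -2.6]
gripper_width: 33.5
gripper_force: 30.0
```

```bash
python3 snap.py w13
python3 - <<'E'
from h import *
im=cv2.imread("pics/w13.png"); im2=cv2.imread("pics/w10.png")
cv2.imwrite("pics/w13c.png",cv2.resize(np.hstack([im[170:330,200:360],im2[170:330,200:360]]),None,fx=2,fy=2))
E
```

```text
26.0 [445.4 218.1  46.2] [-1.7996e+02  6.0000e-02  8.6360e+01]
```

Run:
```python
from h import *
def g(n): return cv2.cvtColor(cv2.imread(f"pics/{n}.png"),6)
t=g("w12")[205:240,262:302]
for n in ("w10","w12","w13"):
    r=cv2.matchTemplate(g(n)[185:265,245:320],t,5); _,v,_,l=cv2.minMaxLoc(r); print(n,v,l)
```

```text
w10 0.8353102803230286 (17, 15)
w12 0.9999973177909851 (17, 20)
w13 0.8063158392906189 (17, 7)
```

Emit:
apply_moves([
  [0,0,0.001,0,-1],
  [0,0,0.002,0,-1],
  [0,0,0.003,0,-1],
  [0,0,0.003,0,-1],
])

```text
time_s: 26.45
ee_pos: [445.7, 218.1, 43.9]
ee_rot: [-180.0, 0.0, 86.3]
force: [-0.6, -2.2, 2.5]
gripper_width: 33.5
gripper_force: 30.0
```

Emit:
apply_moves([
  [0,0,0.001,0,-1],
  [0,0,0.002,0,-1],
  [0,0,0.002,0,-1],
])

```text
time_s: 26.75
ee_pos: [445.5, 218.5, 43.2]
ee_rot: [-180.0, -0.0, 86.3]
force: [-5.1, -0.8, 15.7]
gripper_width: 33.8
gripper_force: 30.0
```

Emit:
apply_moves([
  [0,0,-0.001,0,0],
  [0,0,-0.001,0,0],
  [0.004,0,-0.001,0,0],
  [0.005,0,-0.001,0,-0.1],
  [0.005,0,-0.001,0,-1],
])

```text
time_s: 27.25
ee_pos: [446.1, 223.8, 42.2]
ee_rot: [-180.0, 0.0, 86.4]
force: [0.3, -0.4, 0.7]
gripper_width: 35.8
gripper_force: 0.0
```

Emit:
apply_moves([
  [0,0,0,0,-1],
  [0,0,0,0,-1],
  [0,0,0,0,-1],
  [0,0,0,0,-1],
])

```text
time_s: 27.65
ee_pos: [445.8, 223.4, 42.2]
ee_rot: [-180.0, 0.0, 86.3]
force: [0.3, -0.2, -3.6]
gripper_width: 34.0
gripper_force: 30.0
```

Emit:
apply_moves([
  [-0.005,0,0,0,-1],
  [-0.01,0,0,0,-1],
  [-0.013,0,0,0,-1],
  [-0.016,0,0,0,-1],
  [-0.016,0,0,0,-1],
])

```text
time_s: 28.15
ee_pos: [444.8, 207.0, 42.4]
ee_rot: [-180.0, 0.0, 86.3]
force: [-0.1, -0.0, -2.7]
gripper_width: 33.9
gripper_force: 30.0
```

Emit:
apply_moves([
  [-0.004,0,0,0,-1],
  [-0.008,0,0,0,-1],
  [-0.012,0,0,0,-1],
  [-0.016,0,0,0,-1],
  [-0.018,0,0,0,-1],
])

```text
time_s: 28.65
ee_pos: [443.7, 189.1, 42.4]
ee_rot: [-180.0, 0.0, 86.3]
force: [1.2, -0.2, -3.3]
gripper_width: 34.2
gripper_force: 30.0
```

Emit:
apply_moves([
  [-0.002,0,0,0,-1],
  [-0.004,0,0,0,-1],
  [-0.004,0,0,0,-1],
])

```text
time_s: 28.95
ee_pos: [443.6, 185.4, 42.4]
ee_rot: [-180.0, 0.0, 86.3]
force: [0.1, 0.5, -2.9]
gripper_width: 33.8
gripper_force: 30.0
```

Emit:
apply_moves([
  [-0.0015,0,0,0,-1],
  [-0.002,0,0,0,-1],
  [-0.002,0,0,0,-1],
])

```text
time_s: 29.25
ee_pos: [443.6, 184.1, 42.5]
ee_rot: [180.0, -0.1, 86.3]
force: [-0.3, 2.9, -2.1]
gripper_width: 33.8
gripper_force: 30.0
```

Emit:
apply_moves([
  [-0.0015,0,0,0,-1],
  [-0.0015,0,0,0,-1],
  [0,0,0,0,0.4],
  [0,0,0,0,0.4],
  [0,0,0,0,0.4],
])

```text
time_s: 29.75
ee_pos: [443.6, 183.4, 42.6]
ee_rot: [180.0, 0.0, 86.4]
force: [-0.2, -0.2, -0.2]
gripper_width: 55.1
gripper_force: 0.0
```

Emit:
apply_moves([
  [0,0,0,0,0.4],
  [0,0,-0.04,0,0.4],
  [0,0,-0.08,0,0.4],
  [0.03,-0.01,-0.12,0,0.4],
  [0.07,-0.02,-0.12,0,0.4],
])

```text
time_s: 30.25
ee_pos: [431.1, 255.8, 168.0]
ee_rot: [179.4, -0.3, 86.1]
force: [1.0, 0.8, 0.5]
gripper_width: 63.8
gripper_force: 0.0
```

Emit:
apply_moves([
  [0.04,-0.005,0,0,0.4],
  [0.08,-0.01,0,0,0.4],
  [0.118,-0.016,0,0,0.4],
  [0.118,-0.016,0,0,0.4],
  [0.118,-0.016,0,0,0.4],
])

```text
time_s: 30.75
ee_pos: [419.2, 373.6, 162.0]
ee_rot: [-180.0, 0.1, 86.4]
force: [-0.1, -0.9, -0.2]
gripper_width: 64.0
gripper_force: 0.0
```

Emit:
apply_moves([
  [0,0,0,-0.15,0.2],
  [0,0,0,-0.3,0.2],
  [0,0,0,-0.45,0.2],
  [0,0,0,-0.6,0.2],
  [0,0,0,-0.75,0.2],
])

```text
time_s: 31.25
ee_pos: [419.7, 371.6, 162.4]
ee_rot: [-179.9, 0.0, 129.6]
force: [-0.8, 0.4, 0.4]
gripper_width: 54.6
gripper_force: 0.0
```

Emit:
apply_moves([
  [0,0,0,-0.15,0.2],
  [0,0,0,-0.3,0.2],
  [0,0,0,-0.45,0.2],
  [0,0,0,-0.6,0.2],
  [0,0,0,-0.75,0.2],
])

```text
time_s: 31.75
ee_pos: [419.8, 371.6, 162.4]
ee_rot: [-179.9, -0.0, 172.5]
force: [0.1, 0.3, 0.6]
gripper_width: 54.6
gripper_force: 0.0
```

Emit:
apply_moves([
  [0,0,0,-0.07,0.2],
  [0,0,0,-0.07,0.2],
  [0,0,0,-0.07,0.2],
])

```text
time_s: 32.05
ee_pos: [419.7, 372.3, 162.5]
ee_rot: [-180.0, -0.0, 176.1]
force: [-0.0, -0.3, 0.8]
gripper_width: 54.8
gripper_force: 0.0
```

```bash
python3 snap.py w14
```

```text
32.05 [419.7 372.3 162.5] [-179.97   -0.    176.12]
```

View pics/w14.png

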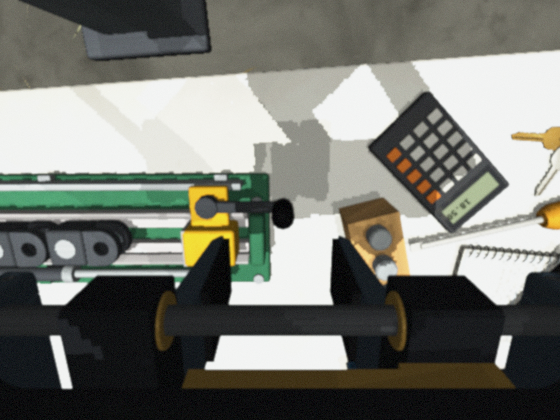

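The knob top is at (284,213) between the finger lines, the pin stand edge is clear at column 340+, and all links are in the channel at left.

Run:
```python
from h import *
C=camf("w14"); P=ray(C,[(284,213.5)],91)[0]; print(W2J(P)); delta(P[:2],176.34,58)
# link3 fork tip visible end at ~ (128,240): z=56
print(W2J(ray(C,[(100,243),(183,240)],56)))
```

```text
[[-43.754042   224.86866998]]
target [412.7 376.3] 58 176.34 -> delta mm [  7.3   3.3 104.5] roll rad -0.003
[[ -6.03309817  64.6363091 ]
 [ -8.61712039 137.32220677]]
```

Run:
```python
from h import *
delta(J2W(-37.5,224),176.34,58)
```

```text
target [418.9 375.1] 58 176.34 -> delta mm [  1.    2.4 104.5] roll rad -0.003
```

Emit:
apply_moves([
  [0.001,0.0024,0.04,0,0.2],
  [0.001,0.0024,0.07,0,0.2],
  [0.001,0.0024,0.09,0,0.2],
  [0.001,0.0024,0.102,0,0.2],
  [0.001,0.0024,0.105,0,0],
])

```text
time_s: 32.6
ee_pos: [418.0, 374.5, 56.4]
ee_rot: [-179.8, -0.1, 176.3]
force: [-1.9, -4.9, 7.3]
gripper_width: 49.2
gripper_force: 3.5
```

Emit:
apply_moves([
  [0,0,0,0,-1],
  [0,0,0,0,-1],
  [0,0,0,0,-1],
  [0,0,0,0,-1],
  [0,0,0,0,-1],
], grip_force=50)

```text
time_s: 33.1
ee_pos: [418.7, 374.2, 58.1]
ee_rot: [-179.8, 0.0, 176.4]
force: [-0.3, -4.8, 4.5]
gripper_width: 17.2
gripper_force: 50.0
```

Emit:
apply_moves([
  [0,0,0,0,-1],
  [0,0,0,0,-1],
  [0,0,0,0,-1],
])

```text
time_s: 33.4
ee_pos: [418.6, 374.2, 58.1]
ee_rot: [-179.8, 0.0, 176.4]
force: [0.6, -4.9, 5.2]
gripper_width: 16.8
gripper_force: 50.0
```

Emit:
apply_moves([
  [0,-0.005,0,0,-1],
  [0,-0.01,0,0,-1],
  [0,-0.016,0,0,-1],
  [0,-0.022,0,0,-1],
  [0,-0.028,0,0,-1],
])

```text
time_s: 33.9
ee_pos: [417.5, 348.6, 58.3]
ee_rot: [179.9, 0.1, 176.3]
force: [-1.0, 4.3, 5.5]
gripper_width: 17.1
gripper_force: 50.0
```

Emit:
apply_moves([
  [0,-0.005,0,0,-1],
  [0,-0.01,0,0,-1],
  [0,-0.015,0,0,-1],
  [0,-0.02,0,0,-1],
  [0,-0.022,0,0,-1],
])

```text
time_s: 34.4
ee_pos: [416.1, 326.6, 58.3]
ee_rot: [179.9, 0.1, 176.2]
force: [-1.3, 4.8, 5.7]
gripper_width: 17.2
gripper_force: 50.0
```

Emit:
apply_moves([
  [0,-0.002,0,0,-1],
  [0,-0.004,0,0,-1],
  [0,-0.005,0,0,-1],
  [0,-0.005,0,0,-1],
])

```text
time_s: 34.8
ee_pos: [415.8, 321.8, 58.3]
ee_rot: [179.9, 0.1, 176.2]
force: [-1.7, 5.2, 5.9]
gripper_width: 17.1
gripper_force: 50.0
```

Emit:
apply_moves([
  [0,-0.001,0,0,-1],
  [0,-0.002,0,0,-1],
  [0,-0.003,0,0,-1],
  [0,-0.003,0,0,-1],
])

```text
time_s: 35.2
ee_pos: [415.6, 318.9, 58.3]
ee_rot: [179.9, 0.1, 176.3]
force: [-0.2, 4.3, 5.4]
gripper_width: 16.8
gripper_force: 50.0
```

Emit:
apply_moves([
  [0,-0.001,0,0,-1],
  [0,-0.0015,0,0,-1],
  [0,-0.0015,0,0,-1],
])

```text
time_s: 35.5
ee_pos: [415.5, 317.5, 58.3]
ee_rot: [179.9, 0.1, 176.3]
force: [-1.2, 5.3, 6.8]
gripper_width: 16.9
gripper_force: 50.0
```

Travel is 56.8 mm with no contact yet, so I'll continue gently.

Emit:
apply_moves([
  [0,-0.001,0,0,-1],
  [0,-0.0015,0,0,-1],
  [0,-0.0015,0,0,-1],
])

```text
time_s: 35.8
ee_pos: [415.5, 316.6, 58.3]
ee_rot: [179.8, 0.1, 176.2]
force: [-1.2, 7.4, 4.9]
gripper_width: 16.7
gripper_force: 50.0
```

Emit:
apply_moves([
  [0,-0.001,0,0,-1],
  [0,-0.0015,0,0,-1],
  [0,-0.0015,0,0,-1],
])

```text
time_s: 36.1
ee_pos: [415.7, 316.5, 58.5]
ee_rot: [179.6, 0.1, 176.2]
force: [-1.0, 10.8, 4.0]
gripper_width: 17.1
gripper_force: 50.0
```

```bash
cat > arc.py <<'E'
import sys,numpy as np
def rows(t0,t1,n,grip=-1,r=.065):
    p=lambda t: r*np.array([-np.sin(t),np.cos(t)])
    ex=np.array([-np.cos(t0),-np.sin(t0)]); ey=np.array([-np.sin(t0),np.cos(t0)])
    out=[]
    for t in np.linspace(t0,t1,n+1)[1:]:
        d=p(t)-p(t0); out.append([round(d@ex,4),round(d@ey,4),0,round(-(t-t0),3),grip])
    print(t0,t1,out)
a=[float(x) for x in sys.argv[1:]]
for t0,t1 in zip(a[:-1],a[1:]): rows(t0,t1,5)
E
python3 arc.py 0 0.35 0.7 0.9
```

```text
0.0 0.35 [[np.float64(0.0045), np.float64(-0.0002), 0, np.float64(-0.07), -1], [np.float64(0.0091), np.float64(-0.0006), 0, np.float64(-0.14), -1], [np.float64(0.0135), np.float64(-0.0014), 0, np.float64(-0.21), -1], [np.float64(0.018), np.float64(-0.0025), 0, np.float64(-0.28), -1], [np.float64(0.0223), np.float64(-0.0039), 0, np.float64(-0.35), -1]]
0.35 0.7 [[np.float64(0.0045), np.float64(-0.0002), 0, np.float64(-0.07), -1], [np.float64(0.0091), np.float64(-0.0006), 0, np.float64(-0.14), -1], [np.float64(0.0135), np.float64(-0.0014), 0, np.float64(-0.21), -1], [np.float64(0.018), np.float64(-0.0025), 0, np.float64(-0.28), -1], [np.float64(0.0223), np.float64(-0.0039), 0, np.float64(-0.35), -1]]
0.7 0.9 [[np.float64(0.0026), np.float64(-0.0001), 0, np.float64(-0.04), -1], [np.float64(0.0052), np.float64(-0.0002), 0, np.float64(-0.08), -1], [np.float64(0.0078), np.float64(-0.0005), 0, np.float64(-0.12), -1], [np.float64(0.0104), np.float64(-0.0008), 0, np.float64(-0.16), -1], [np.float64(0.0129), np.float64(-0.0013), 0, np.float64(-0.2), -1]]
```

Emit:
apply_moves([
  [0.0045,-0.0002,0,-0.07,-1],
  [0.0091,-0.0006,0,-0.14,-1],
  [0.0135,-0.0014,0,-0.21,-1],
  [0.018,-0.0025,0,-0.28,-1],
  [0.0223,-0.0039,0,-0.35,-1],
])

```text
time_s: 36.6
ee_pos: [392.9, 314.2, 58.4]
ee_rot: [179.7, 0.3, -163.6]
force: [-2.6, 10.6, 4.7]
gripper_width: 16.7
gripper_force: 50.0
```

Emit:
apply_moves([
  [0.0045,-0.0002,0,-0.07,-1],
  [0.0091,-0.0006,0,-0.14,-1],
  [0.0135,-0.0014,0,-0.21,-1],
  [0.018,-0.0025,0,-0.28,-1],
  [0.0223,-0.0039,0,-0.35,-1],
])

```text
time_s: 37.1
ee_pos: [372.1, 303.8, 58.4]
ee_rot: [179.8, 0.3, -143.5]
force: [-3.7, 11.0, 6.2]
gripper_width: 16.7
gripper_force: 50.0
```

Emit:
apply_moves([
  [0.0026,-0.0001,0,-0.04,-1],
  [0.0052,-0.0002,0,-0.08,-1],
  [0.0078,-0.0005,0,-0.12,-1],
  [0.0104,-0.0008,0,-0.16,-1],
  [0.0129,-0.0013,0,-0.2,-1],
])

```text
time_s: 37.6
ee_pos: [362.6, 296.4, 58.4]
ee_rot: [179.8, 0.4, -132.2]
force: [-6.0, 16.7, 3.3]
gripper_width: 17.0
gripper_force: 50.0
```

Emit:
apply_moves([
  [0,0,0,0,-1],
  [0,0,0,0,-1],
])

```text
time_s: 37.8
ee_pos: [362.3, 296.1, 58.4]
ee_rot: [179.8, 0.4, -132.2]
force: [-8.2, 17.4, 3.6]
gripper_width: 17.0
gripper_force: 50.0
```

Emit:
apply_moves([
  [-0.001,0.0008,0,0,-1],
  [-0.002,0.0016,0,0,-1],
  [-0.002,0.0016,0,0,-1],
])

```text
time_s: 38.1
ee_pos: [362.7, 296.7, 58.2]
ee_rot: [179.9, 0.2, -132.2]
force: [-4.3, 7.9, 5.8]
gripper_width: 17.0
gripper_force: 50.0
```

Emit:
apply_moves([
  [-0.001,0.0008,0,0,-1],
  [-0.001,0.0008,0,0,-1],
])

```text
time_s: 38.3
ee_pos: [362.8, 297.0, 58.2]
ee_rot: [180.0, 0.1, -132.1]
force: [-2.7, 5.6, 6.7]
gripper_width: 16.9
gripper_force: 50.0
```

Emit:
apply_moves([
  [-0.001,0.0008,0,0,-1],
  [-0.001,0.0008,0,0,-1],
])

```text
time_s: 38.5
ee_pos: [363.0, 297.2, 58.1]
ee_rot: [-179.9, 0.0, -132.1]
force: [-1.6, 1.3, 8.5]
gripper_width: 17.1
gripper_force: 50.0
```

Emit:
apply_moves([
  [0,0,0,0,-0.2],
  [0,0,0,0,-0.2],
  [0,0,0,0,-0.2],
  [0,0,-0.01,0,-0.2],
  [0,0,-0.03,0,-0.2],
])

```text
time_s: 39.0
ee_pos: [361.5, 296.6, 86.9]
ee_rot: [180.0, -0.2, -132.1]
force: [0.5, 1.0, -0.1]
gripper_width: 36.6
gripper_force: 0.0
```

Emit:
apply_moves([
  [0,0,-0.04,0,-0.2],
  [0,0,-0.08,0,-0.2],
  [0,0,-0.08,0,-0.2],
])

```text
time_s: 39.3
ee_pos: [365.4, 299.6, 173.0]
ee_rot: [-179.9, 0.6, -132.1]
force: [0.7, 0.8, 0.2]
gripper_width: 36.4
gripper_force: 0.0
```

Run:
```python
from h import *
cv2.imwrite("pics/t2.png",cams.grab_frame("top")); C=cam("top")
im=cv2.imread("pics/t2.png"); hsv=cv2.cvtColor(im,cv2.COLOR_BGR2HSV)
y=cv2.inRange(hsv,(22,150,80),(35,255,255)); y[:, :205]=0; y[:,350:]=0; y[:210]=0; y[265:]=0
c=np.argwhere(y)[:,::-1]; print("yellow",len(c),W2J(ray(C,[c.min(0),c.max(0),c.mean(0)],59)))
im0=cv2.imread("pics/top0.png"); h0=cv2.cvtColor(im0,cv2.COLOR_BGR2HSV)
y=cv2.inRange(h0,(22,150,80),(35,255,255)); y[:, :205]=0; y[:,350:]=0; y[:210]=0; y[265:]=0
c=np.argwhere(y)[:,::-1]; print("before",len(c),W2J(ray(C,[c.min(0),c.max(0),c.mean(0)],59)))
s=env.state(); print(s["ee_pos"],s["ee_rot"],s["force"])
delta(J2W(0,20),176.34,160)
```

```text
yellow 166 [[ 45.35977038 122.9651662 ]
 [-52.24546119  74.74353797]
 [  6.46251365  95.24640084]]
before 293 [[ 44.02807233 181.86316074]
 [-53.33129715 129.7635712 ]
 [ -3.52894789 154.37714986]]
[363.97781118 298.5691825  170.3898218 ] [-179.92012491    0.36747818 -132.13867565] [-0.36551175  0.78061775 -0.32051319]
target [443.3 169.1] 160 176.34 -> delta mm [  42.9 -145.7   10.3] roll rad 0.899
```

Emit:
apply_moves([
  [0,0,0,0.15,-0.2],
  [0,0,0,0.3,-0.2],
  [0,0,0,0.45,-0.2],
  [0,0,0,0.6,-0.2],
  [0,0,0,0.75,-0.2],
])

```text
time_s: 39.85
ee_pos: [361.7, 296.8, 166.2]
ee_rot: [-179.9, -0.1, -175.5]
force: [0.3, 0.6, -0.1]
gripper_width: 36.7
gripper_force: 0.0
```

Emit:
apply_moves([
  [0,0,0,0.149,-0.2],
  [0,0,0,0.149,-0.2],
])

```text
time_s: 40.05
ee_pos: [361.8, 296.9, 166.3]
ee_rot: [-179.9, -0.1, 176.4]
force: [-0.3, 0.3, -0.4]
gripper_width: 36.8
gripper_force: 0.0
```

Emit:
apply_moves([
  [-0.02,-0.04,0,0,-0.2],
  [-0.04,-0.08,0,0,-0.2],
  [-0.06,-0.12,0,0,-0.2],
  [-0.08,-0.16,0,0,-0.2],
  [-0.0874,-0.184,0,0,-0.2],
])

```text
time_s: 40.55
ee_pos: [438.6, 105.7, 166.8]
ee_rot: [-179.9, -0.0, 176.5]
force: [0.1, 0.1, -0.1]
gripper_width: 36.3
gripper_force: 0.0
```

Emit:
apply_moves([
  [0,0,0,0,-0.2],
  [0,0,0,0,-0.2],
  [0,0,0,0,-0.2],
])

```text
time_s: 40.85
ee_pos: [437.5, 109.2, 167.1]
ee_rot: [180.0, -0.1, 176.5]
force: [-1.2, -0.1, -0.2]
gripper_width: 36.4
gripper_force: 0.0
```

```bash
python3 snap.py w15
```

```text
40.85 [437.5 109.2 167.1] [ 1.7999e+02 -5.0000e-02  1.7646e+02]
```

View pics/w15.png

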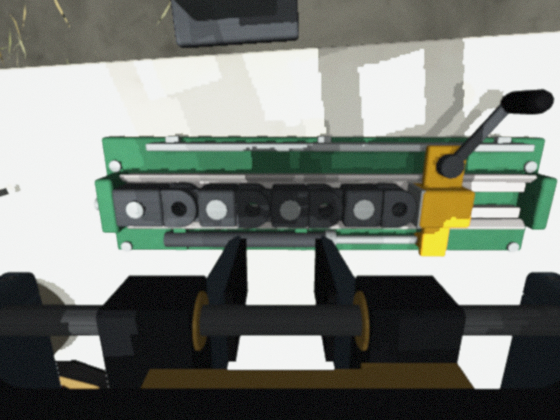

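The chain is assembled and the lever swung. Joint holes are at (180,209), (253,209) and (325,209), the free fork hole at (399,209), and the stop touches the last link.

Run:
```python
from h import *
C=camf("w15"); g=cv2.GaussianBlur(cv2.cvtColor(cv2.imread("pics/w15.png"),6),(3,3),0).astype(float)
uv=[]
for u in (180,253,325,399):
    p=g[200:219,u-10:u+11]; w=np.clip(np.percentile(p,30)-p,0,None); yy,xx=np.mgrid[200:219,u-10:u+11]; uv.append([(w*xx).sum()/w.sum(),(w*yy).sum()/w.sum()])
print(np.round(uv,1)); P=ray(C,uv,56); print(P.round(1)); print(W2J(P).round(1))
hc=cv2.HoughCircles(g[185:235,100:420].astype(np.uint8),3,1,25,param1=80,param2=10,minRadius=5,maxRadius=11)
print(sorted([tuple(x) for x in (hc[0]+[100,185,0]).round(1).tolist()]))
print("TCP link x:",W2J([[436.3,58.6],[440.5,120.9],[443.6,183.4]]).round(2))
```

```text
[[177.5 208.3]
 [251.7 210.4]
 [326.5 209.8]
 [401.  209.2]]
[[432.8  21.8  56. ]
 [438.5  85.3  56. ]
 [441.9 149.6  56. ]
 [445.4 213.6  56. ]]
[[-1.100e+00 -1.277e+02]
 [ 6.000e-01 -6.400e+01]
 [-1.000e-01  4.000e-01]
 [-7.000e-01  6.450e+01]]
[(133.5, 209.5, 7.4), (178.5, 208.5, 6.9), (216.5, 209.5, 9.3), (289.5, 209.5, 10.3), (363.5, 209.5, 9.3), (399.5, 209.5, 8.2)]
TCP link x: [[ 9.000e-02 -9.072e+01]
 [ 3.100e-01 -2.828e+01]
 [-5.900e-01  3.429e+01]]
```

Emit:
apply_moves([
  [-0.004,0.04,0,0,-0.2],
  [-0.008,0.08,0,0,-0.2],
  [-0.012,0.12,0,0,-0.2],
  [-0.016,0.16,0,0,-0.2],
  [-0.02,0.2,0,0,-0.2],
])

```text
time_s: 41.4
ee_pos: [469.9, 309.6, 167.3]
ee_rot: [-180.0, -0.0, 176.5]
force: [0.6, -0.4, -0.7]
gripper_width: 36.2
gripper_force: 0.0
```

Emit:
apply_moves([
  [-0.004,0.04,0,0.1,-0.2],
  [-0.008,0.08,0,0.25,-0.2],
  [-0.012,0.123,0,0.4,-0.2],
  [-0.013,0.124,0,0.55,-0.2],
  [-0.013,0.124,0,0.7,-0.2],
])

```text
time_s: 41.9
ee_pos: [490.2, 432.4, 166.4]
ee_rot: [-179.9, -0.0, 136.2]
force: [0.5, -0.1, -0.8]
gripper_width: 36.4
gripper_force: 0.0
```

Emit:
apply_moves([
  [0,0,0,0.15,-0.2],
  [0,0,0,0.3,-0.2],
  [0,0,0,0.45,-0.2],
  [0,0,0,0.612,-0.2],
  [0,0,0,0.612,-0.2],
])

```text
time_s: 42.4
ee_pos: [490.5, 430.7, 167.1]
ee_rot: [-180.0, 0.0, 101.3]
force: [-0.3, 0.7, 0.7]
gripper_width: 36.6
gripper_force: 0.0
```

Emit:
apply_moves([
  [0,0,0,0,-0.2],
  [0,0,0,0,-0.2],
])

```text
time_s: 42.6
ee_pos: [491.2, 430.1, 167.3]
ee_rot: [-180.0, 0.0, 101.4]
force: [-1.1, 0.2, -0.5]
gripper_width: 36.5
gripper_force: 0.0
```

```bash
python3 snap.py w16
cat > pins.py <<'E'
import sys; from h import *
n=sys.argv[1]; C=camf(n); im=cv2.imread(f"pics/{n}.png"); g=cv2.medianBlur(cv2.cvtColor(im,6),3)
est=np.array([[455,455.5,64],[484.3,461,64],[512.6,467,64],[540.5,473,64.]]); e=proj(C,est); print(e.round(0).tolist())
hc=cv2.HoughCircles(g,3,1,20,param1=100,param2=12,minRadius=10,maxRadius=17)
out=[]
for q in e:
    c=[x for x in hc[0] if np.hypot(*(x[:2]-q))<14]
    if c:
        b=c[0]; W=ray(C,[b[:2]],64)[0]; print(b.round(1),W.round(1)); out.append(W)
h=cv2.cvtColor(im,cv2.COLOR_BGR2HSV); m=cv2.inRange(h,(8,90,60),(25,255,255)); 
c=max([c for c in cv2.findContours(cv2.morphologyEx(m,3,np.ones((25,25))),0,2)[0] if cv2.pointPolygonTest(c,tuple(map(float,e.mean(0))),False)>=0] or [np.zeros((4,1,2),np.int32)],key=cv2.contourArea)
print("stand top",cv2.minAreaRect(ray(C,c.reshape(-1,2),50)[:,:2].astype(np.float32)))
E
python3 pins.py w16
```

```text
42.6 [491.2 430.1 167.3] [-1.7999e+02  1.0000e-02  1.0135e+02]
[[242.0, 173.0], [279.0, 174.0], [315.0, 174.0], [350.0, 173.0]]
[239.5 169.5  12.5] [452.2 458.2  64. ]
[272.5 170.5  11.8] [478.5 462.7  64. ]
[310.5 170.5  10.4] [508.6 468.7  64. ]
[348.5 171.5  11.8] [538.9 474.   64. ]
stand top ((494.7127685546875, 467.0263366699219), (120.67465209960938, 48.477256774902344), 11.381762504577637)
```

Emit:
apply_moves([
  [0.03,0.025,0,-0.15,-0.2],
  [0.03,0.025,0,-0.3,-0.2],
  [0.03,0.025,0,-0.45,-0.2],
  [0.03,0.025,0,-0.6,-0.2],
  [0.03,0.025,0,-0.75,-0.2],
])

```text
time_s: 43.15
ee_pos: [510.3, 464.0, 167.2]
ee_rot: [-180.0, -0.0, 144.6]
force: [-0.1, -0.0, 0.2]
gripper_width: 36.6
gripper_force: 0.0
```

Emit:
apply_moves([
  [0,0,0,-0.15,-0.2],
  [0,0,0,-0.3,-0.2],
  [0,0,0,-0.45,-0.2],
  [0,0,0,-0.6,-0.2],
  [0,0,0,-0.75,-0.2],
])

```text
time_s: 43.65
ee_pos: [510.3, 463.9, 167.3]
ee_rot: [-180.0, -0.0, -172.4]
force: [0.2, -0.6, -0.3]
gripper_width: 36.2
gripper_force: 0.0
```

Emit:
apply_moves([
  [0,0,0,-0.072,-0.2],
  [0,0,0,-0.072,-0.2],
  [0,0,0,-0.072,-0.2],
])

```text
time_s: 43.95
ee_pos: [510.3, 463.9, 167.4]
ee_rot: [-180.0, -0.0, -168.8]
force: [-0.6, -1.0, 0.2]
gripper_width: 36.5
gripper_force: 0.0
```

```bash
python3 snap.py w17; python3 pins.py w17
```

```text
43.95 [510.3 463.9 167.4] [-180.     -0.   -168.81]
[[282.0, 142.0], [282.0, 179.0], [282.0, 213.0], [283.0, 245.0]]
[283.5 173.5  10.5] [479.3 461.2  64. ]
[283.5 206.5  11.8] [506.7 466.7  64. ]
[284.5 239.5  13. ] [535.6 473.4  64. ]
stand top ((494.0285949707031, 464.8603515625), (120.91676330566406, 45.12699890136719), 10.998096466064453)
```

Run:
```python
from h import *
delta([450.3,455.2],191.2,52)
```

```text
target [450.3 455.2] 52 191.2 -> delta mm [ 60.6   3.1 115.4] roll rad -0.0
```

Emit:
apply_moves([
  [0.03,0.0015,0,0,-0.2],
  [0.0606,0.0031,0.02,0,-0.2],
  [0.0606,0.0031,0.04,0,-0.2],
  [0.0606,0.0031,0.065,0,-0.2],
  [0.0606,0.0031,0.085,0,-0.2],
])

```text
time_s: 44.5
ee_pos: [449.8, 455.0, 81.5]
ee_rot: [-180.0, -0.0, -168.8]
force: [-0.0, -1.0, 1.2]
gripper_width: 36.4
gripper_force: 0.0
```

Emit:
apply_moves([
  [0,0,0.01,0,-0.2],
  [0,0,0.02,0,-0.2],
  [0,0,0.027,0,-0.2],
  [0,0,0.03,0,-0.2],
  [0,0,0.0305,0,-0.2],
])

```text
time_s: 45.0
ee_pos: [450.5, 455.2, 52.0]
ee_rot: [180.0, 0.0, -168.8]
force: [0.4, -0.9, -0.7]
gripper_width: 36.9
gripper_force: 0.0
```

Emit:
apply_moves([
  [0,0,0,0,-1],
  [0,0,0,0,-1],
  [0,0,0,0,-1],
  [0,0,0,0,-1],
  [0,0,0,0,-1],
], grip_force=40)

```text
time_s: 45.5
ee_pos: [450.6, 455.4, 52.5]
ee_rot: [180.0, 0.1, -168.8]
force: [0.6, -0.1, 2.5]
gripper_width: 18.4
gripper_force: 40.0
```

Emit:
apply_moves([
  [0,0,-0.02,0,-1],
  [0,0,-0.045,0,-1],
  [0,0,-0.07,0,-1],
  [0,0,-0.098,0,-1],
  [0,0,-0.098,0,-1],
])

```text
time_s: 46.0
ee_pos: [452.0, 456.8, 154.0]
ee_rot: [179.8, 0.4, -168.8]
force: [0.6, 1.5, -0.1]
gripper_width: 18.0
gripper_force: 40.0
```

```bash
python3 snap.py w18
python3 - <<'E'
from h import *
C=camf("w18"); p=np.load("w18.npy"); R=Ro.from_euler("xyz",p[3:],degrees=True).as_matrix()
for q in ([0,0,2],[0,0,20],[0,0,43]): print(q,proj(C,R@np.array(q)+p[:3]).round(0))
cv2.imwrite("pics/w18c.png",cv2.resize(cv2.imread("pics/w18.png")[130:330,200:360],None,fx=3,fy=3))
delta(J2W(-0.1,-128.1),191.2,150)
E
```

```text
46.0 [452.  456.8 154. ] [ 179.75    0.39 -168.76]
[0, 0, 2] [[279. 264.]]
[0, 0, 20] [[279. 251.]]
[0, 0, 43] [[279. 237.]]
target [433.7  21.3] 150 191.2 -> delta mm [ 1.017e+02 -4.228e+02  4.000e-01] roll rad 0.001
```

Emit:
apply_moves([
  [0.008,-0.035,0,0,-1],
  [0.018,-0.075,0,0,-1],
  [0.028,-0.115,0,0,-1],
  [0.038,-0.155,0,0,-1],
  [0.048,-0.2,0,0,-1],
])

```text
time_s: 46.55
ee_pos: [440.9, 247.8, 148.1]
ee_rot: [-179.9, -0.2, -168.7]
force: [1.2, -0.6, -0.9]
gripper_width: 18.6
gripper_force: 40.0
```

Emit:
apply_moves([
  [0.01,-0.04,0,0,-1],
  [0.02,-0.085,0,0,-1],
  [0.03,-0.13,0,0,-1],
  [0.042,-0.175,0,0,-1],
  [0.05,-0.21,0,0,-1],
])

```text
time_s: 47.05
ee_pos: [432.2, 31.6, 148.4]
ee_rot: [-180.0, -0.2, -168.8]
force: [0.0, 0.1, -0.4]
gripper_width: 18.7
gripper_force: 40.0
```

Emit:
apply_moves([
  [0.002,-0.01,0,0,-1],
  [0.003,-0.012,0,0,-1],
  [0.003,-0.012,0.02,0,-1],
  [0.003,-0.012,0.03,0,-1],
  [0.003,-0.012,0.03,0,-1],
])

```text
time_s: 47.55
ee_pos: [432.0, 22.5, 118.2]
ee_rot: [179.9, -0.3, -168.7]
force: [-0.7, 0.9, 0.2]
gripper_width: 18.5
gripper_force: 40.0
```

```bash
python3 - <<'E'
from h import *
delta(J2W(-0.1,-128.1),191.2,103)
E
python3 snap.py w19
```

```text
target [433.7  21.3] 103 191.2 -> delta mm [-1.5 -1.5 15.2] roll rad 0.002
47.55 [432.   22.5 118.2] [ 179.94   -0.26 -168.67]
```

Run:
```python
from h import *
a=cv2.resize(cv2.imread("pics/w18.png")[170:320,215:345],None,fx=3,fy=3,interpolation=2)
b=cv2.resize(cv2.imread("pics/w19.png")[170:320,215:345],None,fx=3,fy=3,interpolation=2)
cv2.imwrite("pics/pin1.png",np.clip(np.hstack([a,b])*1.5,0,255).astype(np.uint8))
```

```text
(no output)
```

View pics/pin1.png

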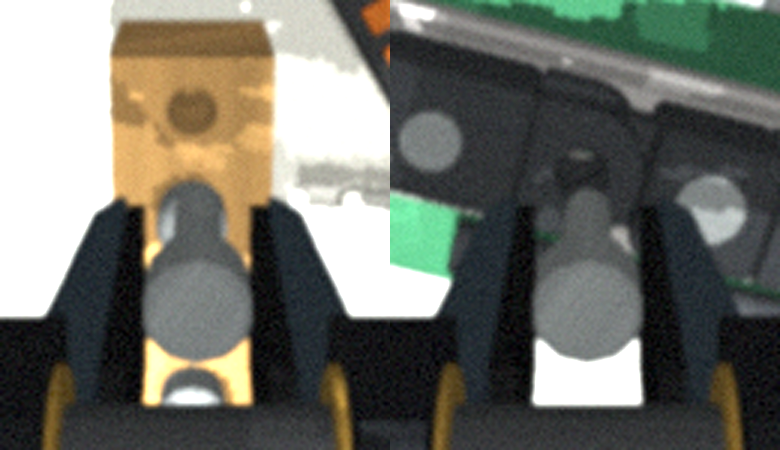

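The left panel shows the pin held by its head, centred between the fingers. In the right panel the pin tip is at full frame (281,238), with the target hole just beyond it at (278,227).

Run:
```python
from h import *
C=camf("w19"); p=np.load("w19.npy"); R=Ro.from_euler("xyz",p[3:],degrees=True).as_matrix()
for n,uv,z in (("head",(280.7,272.7),130.2),("tip",(280.7,238),77),("hole",(278,227.3),56)):
    P=ray(C,[uv],z)[0]; print(n,((P-p[:3])@R).round(1),W2J(P).round(1))
```

```text
head [  1.9   1.  -12. ] [[  -3.9 -126.6]]
tip [-0.3  1.  41.2] [[  -2.  -125.9]]
hole [-0.4 -0.9 62.2] [[  -1.5 -127.8]]
```

Emit:
apply_moves([
  [-0.0015,-0.0017,0,0,-1],
  [-0.0015,-0.0017,0.007,0,-1],
  [-0.0015,-0.0017,0.013,0,-1],
  [-0.0015,-0.0017,0.017,0,-1],
  [-0.0015,-0.0017,0.019,0,-1],
])

```text
time_s: 48.1
ee_pos: [434.9, 20.1, 100.4]
ee_rot: [180.0, -0.1, -168.8]
force: [0.9, 0.8, -1.1]
gripper_width: 18.3
gripper_force: 40.0
```

Emit:
apply_moves([
  [0,0,0.002,0,-1],
  [0,0,0.004,0,-1],
  [0,0,0.006,0,-1],
  [0,0,0.006,0,-1],
])

```text
time_s: 48.5
ee_pos: [434.9, 20.1, 94.7]
ee_rot: [180.0, -0.1, -168.8]
force: [-1.1, -0.2, -0.6]
gripper_width: 18.7
gripper_force: 40.0
```

Emit:
apply_moves([
  [0,0,0.005,0,-1],
  [0,0,0.01,0,-1],
  [0,0,0.015,0,-1],
  [0,0,0.015,0,-1],
])

```text
time_s: 48.9
ee_pos: [434.8, 20.1, 79.1]
ee_rot: [180.0, -0.1, -168.8]
force: [-1.0, 0.4, -0.5]
gripper_width: 18.7
gripper_force: 40.0
```

Emit:
apply_moves([
  [0,0,0.005,0,-1],
  [0,0,0.01,0,-1],
  [0,0,0.015,0,-1],
  [0,0,0.018,0,-1],
  [0,0,0.018,0,-1],
])

```text
time_s: 49.4
ee_pos: [434.8, 20.1, 61.3]
ee_rot: [180.0, -0.1, -168.8]
force: [-2.1, -0.5, -2.0]
gripper_width: 18.5
gripper_force: 40.0
```

Emit:
apply_moves([
  [0,0,0.002,0,-1],
  [0,0,0.004,0,-1],
  [0,0,0.005,0,-1],
  [0,0,0.005,0,-1],
])

```text
time_s: 49.8
ee_pos: [434.9, 20.2, 58.3]
ee_rot: [180.0, -0.0, -168.8]
force: [-7.6, 0.1, 15.3]
gripper_width: 18.4
gripper_force: 40.0
```

Emit:
apply_moves([
  [0,0,0.001,0,-1],
  [0,0,0.001,0,-1],
])

```text
time_s: 50.0
ee_pos: [434.9, 20.2, 58.2]
ee_rot: [-180.0, -0.0, -168.8]
force: [-9.5, -0.0, 24.2]
gripper_width: 18.3
gripper_force: 40.0
```

Emit:
apply_moves([
  [0,0,0,0,-0.2],
  [0,0,0,0,-0.2],
  [0,0,0,0,-0.2],
  [0,0,-0.02,0,-0.2],
  [0,0,-0.05,0,-0.2],
])

```text
time_s: 50.5
ee_pos: [434.5, 20.1, 105.1]
ee_rot: [180.0, -0.2, -168.8]
force: [0.4, 0.2, -0.1]
gripper_width: 36.5
gripper_force: 0.0
```

Emit:
apply_moves([
  [0,0,-0.04,0,-0.2],
  [-0.015,0.04,-0.06,0,-0.2],
  [-0.028,0.085,-0.06,0,-0.2],
  [-0.04,0.13,-0.06,0,-0.2],
  [-0.052,0.175,-0.06,0,-0.2],
])

```text
time_s: 51.0
ee_pos: [452.8, 203.8, 166.1]
ee_rot: [180.0, 0.1, -168.8]
force: [0.8, 0.1, 0.5]
gripper_width: 36.4
gripper_force: 0.0
```

Emit:
apply_moves([
  [-0.015,0.045,0,0,-0.2],
  [-0.03,0.09,0,0,-0.2],
  [-0.045,0.135,0,0,-0.2],
  [-0.06,0.18,0,0,-0.2],
  [-0.077,0.224,0,0,-0.2],
])

```text
time_s: 51.5
ee_pos: [484.2, 439.0, 165.3]
ee_rot: [-180.0, 0.0, -168.7]
force: [-0.2, -0.3, 0.6]
gripper_width: 36.5
gripper_force: 0.0
```

Emit:
apply_moves([
  [0,0.02,0,0,-0.2],
  [0,0.024,0,0,-0.2],
  [0,0.024,0,0,-0.2],
  [0,0.024,0,0,-0.2],
])

```text
time_s: 51.9
ee_pos: [479.4, 458.5, 165.9]
ee_rot: [-179.9, -0.0, -168.8]
force: [-0.4, 0.5, 0.5]
gripper_width: 36.9
gripper_force: 0.0
```

Run:
```python
from h import *
delta([479.8,461.0],191.2,52); print(W2J([[434.9,20.2]]))
```

```text
target [479.8 461. ] 52 191.2 -> delta mm [ -1.    2.5 113.9] roll rad -0.0
[[   1.14763861 -129.1281755 ]]
```

Emit:
apply_moves([
  [-0.001,0.002,0.03,0,-0.2],
  [-0.001,0.002,0.06,0,-0.2],
  [-0.001,0.002,0.085,0,-0.2],
  [-0.001,0.002,0.1,0,-0.2],
  [-0.001,0.002,0.108,0,-0.2],
])

```text
time_s: 52.4
ee_pos: [479.7, 459.9, 56.7]
ee_rot: [-179.9, -0.1, -168.9]
force: [-0.1, -0.5, 0.0]
gripper_width: 36.4
gripper_force: 0.0
```

Emit:
apply_moves([
  [0,0,0.003,0,-0.2],
  [0,0,0.0055,0,-0.2],
  [0,0,0.0055,0,-0.2],
])

```text
time_s: 52.7
ee_pos: [480.4, 462.3, 53.2]
ee_rot: [180.0, 0.1, -168.8]
force: [-0.1, -0.1, 0.6]
gripper_width: 36.6
gripper_force: 0.0
```

Emit:
apply_moves([
  [0,0,0,0,-1],
  [0,0,0,0,-1],
  [0,0,0,0,-1],
  [0,0,0,0,-1],
  [0,0,0,0,-1],
])

```text
time_s: 53.2
ee_pos: [480.2, 462.6, 53.0]
ee_rot: [180.0, 0.0, -168.7]
force: [-0.6, -0.9, 3.3]
gripper_width: 18.4
gripper_force: 40.0
```

Emit:
apply_moves([
  [0,0,-0.02,0,-1],
  [0,0,-0.045,0,-1],
  [0,0,-0.07,0,-1],
  [0,0,-0.098,0,-1],
  [0,0,-0.098,0,-1],
])

```text
time_s: 53.7
ee_pos: [481.7, 464.0, 154.6]
ee_rot: [179.8, 0.4, -168.8]
force: [0.5, -0.1, -0.0]
gripper_width: 18.5
gripper_force: 40.0
```

Run:
```python
from h import *
delta(J2W(0.5,-64.8),191.2,150)
```

```text
target [438.4  84.4] 150 191.2 -> delta mm [ 116.5 -363.9    2.2] roll rad 0.001
```

Emit:
apply_moves([
  [0.01,-0.035,0,0,-1],
  [0.022,-0.075,0,0,-1],
  [0.035,-0.115,0,0,-1],
  [0.048,-0.155,0,0,-1],
  [0.06,-0.195,0,0,-1],
])

```text
time_s: 54.2
ee_pos: [457.9, 257.5, 149.0]
ee_rot: [-180.0, -0.1, -168.7]
force: [1.6, -0.6, -0.4]
gripper_width: 18.6
gripper_force: 40.0
```

Emit:
apply_moves([
  [0.014,-0.045,0,0,-1],
  [0.028,-0.09,0,0,-1],
  [0.042,-0.13,0,0,-1],
  [0.051,-0.158,0,0,-1],
  [0.0544,-0.168,0,0,-1],
])

```text
time_s: 54.7
ee_pos: [437.1, 81.7, 149.4]
ee_rot: [-180.0, -0.1, -168.9]
force: [0.4, 0.5, -0.2]
gripper_width: 18.5
gripper_force: 40.0
```

Emit:
apply_moves([
  [0,0,0.01,0,-1],
  [0,0,0.02,0,-1],
  [0,0,0.03,0,-1],
  [0,0,0.03,0,-1],
  [0,0,0.03,0,-1],
])

```text
time_s: 55.2
ee_pos: [438.4, 84.7, 119.8]
ee_rot: [180.0, -0.1, -168.7]
force: [0.2, -0.2, -0.2]
gripper_width: 18.6
gripper_force: 40.0
```

Emit:
apply_moves([
  [0,0,0,0,-1],
  [0,0,0,0,-1],
  [0,0,0,0,-1],
])

```text
time_s: 55.5
ee_pos: [438.8, 84.1, 120.7]
ee_rot: [-180.0, 0.0, -168.7]
force: [-0.1, -1.4, -0.1]
gripper_width: 18.0
gripper_force: 40.0
```

Run:
```python
from h import *
delta(J2W(0.5,-64.8),191.2,103)
```

```text
target [438.4  84.4] 103 191.2 -> delta mm [ 0.4  0.4 17.7] roll rad 0.001
```

Emit:
apply_moves([
  [0.0003,0.0003,0.007,0,-1],
  [0.0003,0.0003,0.013,0,-1],
  [0.0003,0.0003,0.018,0,-1],
  [0.0003,0.0003,0.022,0,-1],
  [0.0003,0.0003,0.025,0,-1],
])

```text
time_s: 56.0
ee_pos: [438.0, 84.2, 94.9]
ee_rot: [-180.0, -0.0, -168.8]
force: [-0.7, -0.6, -0.5]
gripper_width: 18.4
gripper_force: 40.0
```

Emit:
apply_moves([
  [0,0,0.002,0,-1],
  [0,0,0.003,0,-1],
  [0,0,0.003,0,-1],
])

```text
time_s: 56.3
ee_pos: [438.2, 84.2, 92.4]
ee_rot: [-180.0, -0.0, -168.8]
force: [0.1, -0.2, 0.2]
gripper_width: 18.9
gripper_force: 40.0
```

In the hole with no force. Continuing down.

Emit:
apply_moves([
  [0,0,0.005,0,-1],
  [0,0,0.01,0,-1],
  [0,0,0.015,0,-1],
  [0,0,0.015,0,-1],
])

```text
time_s: 56.7
ee_pos: [437.5, 84.1, 76.6]
ee_rot: [-180.0, -0.1, -168.8]
force: [-0.1, -0.4, -1.4]
gripper_width: 18.6
gripper_force: 40.0
```

Emit:
apply_moves([
  [0,0,0.005,0,-1],
  [0,0,0.01,0,-1],
  [0,0,0.014,0,-1],
  [0,0,0.015,0,-1],
  [0,0,0.015,0,-1],
])

```text
time_s: 57.2
ee_pos: [438.0, 84.2, 62.2]
ee_rot: [-180.0, -0.0, -168.8]
force: [-0.8, -0.7, -1.1]
gripper_width: 18.6
gripper_force: 40.0
```

Emit:
apply_moves([
  [0,0,0.0015,0,-1],
  [0,0,0.003,0,-1],
  [0,0,0.003,0,-1],
])

```text
time_s: 57.5
ee_pos: [438.1, 84.2, 59.3]
ee_rot: [-180.0, -0.0, -168.8]
force: [-0.2, -0.8, -1.0]
gripper_width: 18.5
gripper_force: 40.0
```

Emit:
apply_moves([
  [0,0,0.001,0,-1],
  [0,0,0.002,0,-1],
  [0,0,0.002,0,-1],
])

```text
time_s: 57.8
ee_pos: [438.4, 84.3, 58.8]
ee_rot: [-180.0, 0.0, -168.8]
force: [-2.3, -0.4, 12.5]
gripper_width: 18.5
gripper_force: 40.0
```

Emit:
apply_moves([
  [0,0,0.001,0,-1],
  [0,0,0.001,0,-1],
])

```text
time_s: 58.0
ee_pos: [438.5, 84.3, 58.7]
ee_rot: [-180.0, 0.1, -168.8]
force: [-5.6, -0.2, 21.1]
gripper_width: 18.8
gripper_force: 40.0
```

Emit:
apply_moves([
  [0,0,0,0,-0.2],
  [0,0,0,0,-0.2],
  [0,0,0,0,-0.2],
  [0,0,-0.02,0,-0.2],
  [0,0,-0.05,0,-0.2],
])

```text
time_s: 58.5
ee_pos: [436.6, 84.0, 105.3]
ee_rot: [180.0, -0.3, -168.8]
force: [-0.2, -0.6, -0.1]
gripper_width: 36.6
gripper_force: 0.0
```

Emit:
apply_moves([
  [0,0,-0.04,0,-0.2],
  [-0.018,0.04,-0.06,0,-0.2],
  [-0.035,0.085,-0.06,0,-0.2],
  [-0.05,0.13,-0.06,0,-0.2],
  [-0.065,0.165,-0.06,0,-0.2],
])

```text
time_s: 59.0
ee_pos: [469.7, 261.1, 166.3]
ee_rot: [180.0, 0.0, -168.7]
force: [0.0, -1.2, -0.3]
gripper_width: 36.2
gripper_force: 0.0
```

Emit:
apply_moves([
  [-0.018,0.045,0,0,-0.2],
  [-0.036,0.09,0,0,-0.2],
  [-0.055,0.135,0,0,-0.2],
  [-0.07,0.175,0,0,-0.2],
  [-0.079,0.196,0,0,-0.2],
])

```text
time_s: 59.5
ee_pos: [508.8, 469.8, 165.0]
ee_rot: [180.0, -0.0, -168.6]
force: [0.5, -0.3, -0.6]
gripper_width: 36.2
gripper_force: 0.0
```

Emit:
apply_moves([
  [0,0,0,0,-0.2],
  [0,0,0,0,-0.2],
  [0,0,0,0,-0.2],
])

```text
time_s: 59.8
ee_pos: [508.9, 465.0, 166.1]
ee_rot: [-179.9, -0.1, -168.8]
force: [0.4, -0.4, 0.1]
gripper_width: 36.3
gripper_force: 0.0
```

Run:
```python
from h import *
delta([509.4,467.6],191.2,52.5)
```

```text
target [509.4 467.6] 52.5 191.2 -> delta mm [ -1.1   2.5 113.6] roll rad -0.0
```

Emit:
apply_moves([
  [-0.0005,0.001,0.03,0,-0.2],
  [-0.0005,0.001,0.06,0,-0.2],
  [-0.0005,0.001,0.085,0,-0.2],
  [-0.0005,0.001,0.1,0,-0.2],
  [-0.0005,0.001,0.108,0,-0.2],
])

```text
time_s: 60.3
ee_pos: [509.1, 466.1, 57.4]
ee_rot: [-179.9, -0.1, -168.8]
force: [0.1, 0.0, 0.3]
gripper_width: 36.5
gripper_force: 0.0
```

Emit:
apply_moves([
  [0,0,0.003,0,-0.2],
  [0,0,0.0055,0,-0.2],
  [0,0,0.0055,0,-0.2],
])

```text
time_s: 60.6
ee_pos: [509.8, 467.8, 53.8]
ee_rot: [180.0, 0.1, -168.8]
force: [0.8, 0.3, 0.3]
gripper_width: 36.9
gripper_force: 0.0
```

Emit:
apply_moves([
  [0,0,0,0,-1],
  [0,0,0,0,-1],
  [0,0,0,0,-1],
  [0,0,0,0,-1],
  [0,0,0,0,-1],
])

```text
time_s: 61.1
ee_pos: [509.6, 467.7, 53.5]
ee_rot: [180.0, 0.0, -168.8]
force: [-0.1, -0.2, 2.9]
gripper_width: 18.3
gripper_force: 40.0
```

Emit:
apply_moves([
  [0,0,-0.02,0,-1],
  [0,0,-0.045,0,-1],
  [0,0,-0.07,0,-1],
  [0,0,-0.098,0,-1],
  [0,0,-0.098,0,-1],
])

```text
time_s: 61.6
ee_pos: [511.1, 469.0, 155.2]
ee_rot: [179.8, 0.4, -168.8]
force: [0.6, 0.0, 0.1]
gripper_width: 18.3
gripper_force: 40.0
```

Run:
```python
from h import *
delta(J2W(0.3,-0.7),191.2,150)
```

```text
target [442.3 148.4] 150 191.2 -> delta mm [ 130.1 -301.1    3.1] roll rad 0.001
```

Emit:
apply_moves([
  [0.015,-0.035,0,0,-1],
  [0.03,-0.07,0,0,-1],
  [0.046,-0.108,0,0,-1],
  [0.062,-0.146,0,0,-1],
  [0.076,-0.18,0,0,-1],
])

```text
time_s: 62.1
ee_pos: [468.4, 273.9, 149.5]
ee_rot: [-179.9, -0.1, -168.8]
force: [0.8, 0.0, -1.1]
gripper_width: 18.4
gripper_force: 40.0
```

Emit:
apply_moves([
  [0.016,-0.04,0,0,-1],
  [0.034,-0.08,0,0,-1],
  [0.047,-0.11,0,0,-1],
  [0.052,-0.12,0,0,-1],
  [0.052,-0.12,0,0,-1],
])

```text
time_s: 62.6
ee_pos: [441.6, 147.4, 150.4]
ee_rot: [180.0, -0.1, -168.9]
force: [0.6, 0.2, -0.9]
gripper_width: 18.7
gripper_force: 40.0
```

Emit:
apply_moves([
  [0,0,0.01,0,-1],
  [0,0,0.02,0,-1],
  [0,0,0.03,0,-1],
  [0,0,0.03,0,-1],
  [0,0,0.03,0,-1],
])

```text
time_s: 63.1
ee_pos: [442.1, 148.7, 120.3]
ee_rot: [-180.0, -0.1, -168.7]
force: [0.1, -0.3, -0.7]
gripper_width: 18.0
gripper_force: 40.0
```

Emit:
apply_moves([
  [0,0,0,0,-1],
  [0,0,0,0,-1],
  [0,0,0,0,-1],
])

```text
time_s: 63.4
ee_pos: [442.5, 148.3, 121.3]
ee_rot: [-180.0, 0.0, -168.8]
force: [-0.1, -0.5, -0.5]
gripper_width: 18.7
gripper_force: 40.0
```

Run:
```python
from h import *
delta(J2W(0.3,-0.7),191.2,103)
```

```text
target [442.3 148.4] 103 191.2 -> delta mm [ 0.3  0.1 18.3] roll rad 0.001
```

Emit:
apply_moves([
  [0.0002,0,0.007,0,-1],
  [0.0002,0,0.013,0,-1],
  [0.0002,0,0.018,0,-1],
  [0.0002,0,0.022,0,-1],
  [0.0002,0,0.025,0,-1],
])

```text
time_s: 63.9
ee_pos: [441.9, 148.1, 95.3]
ee_rot: [-180.0, -0.0, -168.8]
force: [-0.5, -0.2, 0.1]
gripper_width: 18.8
gripper_force: 40.0
```

Emit:
apply_moves([
  [0,0,0.002,0,-1],
  [0,0,0.003,0,-1],
  [0,0,0.003,0,-1],
])

```text
time_s: 64.2
ee_pos: [442.1, 148.2, 92.9]
ee_rot: [-180.0, -0.0, -168.8]
force: [0.2, -0.4, 0.2]
gripper_width: 18.2
gripper_force: 40.0
```

Emit:
apply_moves([
  [0,0,0.005,0,-1],
  [0,0,0.01,0,-1],
  [0,0,0.015,0,-1],
  [0,0,0.015,0,-1],
])

```text
time_s: 64.6
ee_pos: [441.4, 148.0, 77.0]
ee_rot: [-180.0, -0.1, -168.8]
force: [-0.7, -0.2, -0.9]
gripper_width: 18.7
gripper_force: 40.0
```

Emit:
apply_moves([
  [0,0,0.005,0,-1],
  [0,0,0.01,0,-1],
  [0,0,0.014,0,-1],
  [0,0,0.015,0,-1],
  [0,0,0.015,0,-1],
])

```text
time_s: 65.1
ee_pos: [442.0, 148.2, 62.7]
ee_rot: [-180.0, -0.0, -168.8]
force: [0.4, 0.1, 0.3]
gripper_width: 18.4
gripper_force: 40.0
```

Emit:
apply_moves([
  [0,0,0.0015,0,-1],
  [0,0,0.003,0,-1],
  [0,0,0.004,0,-1],
  [0,0,0.004,0,-1],
])

```text
time_s: 65.5
ee_pos: [442.2, 148.3, 59.4]
ee_rot: [-180.0, 0.0, -168.8]
force: [-0.1, -0.3, 4.7]
gripper_width: 18.2
gripper_force: 40.0
```

Emit:
apply_moves([
  [0,0,0.001,0,-1],
  [0,0,0.0015,0,-1],
  [0,0,0.0015,0,-1],
])

```text
time_s: 65.8
ee_pos: [442.3, 148.3, 59.3]
ee_rot: [180.0, 0.1, -168.8]
force: [-3.9, -2.1, 16.6]
gripper_width: 18.1
gripper_force: 40.0
```

Emit:
apply_moves([
  [0,0,0,0,-0.2],
  [0,0,0,0,-0.2],
  [0,0,0,0,-0.2],
  [0,0,-0.02,0,-0.2],
  [0,0,-0.05,0,-0.2],
])

```text
time_s: 66.3
ee_pos: [440.6, 147.8, 106.3]
ee_rot: [-180.0, -0.3, -168.8]
force: [0.9, -0.3, -0.1]
gripper_width: 36.5
gripper_force: 0.0
```

Emit:
apply_moves([
  [0,0,-0.04,0,-0.2],
  [0.012,0.04,-0.06,0,-0.2],
  [0.025,0.08,-0.06,0,-0.2],
  [0.037,0.12,-0.06,0,-0.2],
  [0.049,0.1615,-0.06,0,-0.2],
])

```text
time_s: 66.8
ee_pos: [361.7, 298.2, 167.4]
ee_rot: [-180.0, 0.0, -168.8]
force: [0.8, 0.0, 0.2]
gripper_width: 36.2
gripper_force: 0.0
```

Emit:
apply_moves([
  [0,0,0,-0.14,-0.2],
  [0,0,0,-0.28,-0.2],
  [0,0,0,-0.42,-0.2],
  [0,0,0,-0.56,-0.2],
  [0,0,0,-0.64,-0.2],
])

```text
time_s: 67.3
ee_pos: [362.3, 297.0, 166.9]
ee_rot: [180.0, -0.1, -131.8]
force: [0.6, 0.2, 0.9]
gripper_width: 36.5
gripper_force: 0.0
```

Emit:
apply_moves([
  [0,0,0,0,-0.2],
  [0,0,0,0,-0.2],
  [0,0,0,0,-0.2],
])

```text
time_s: 67.6
ee_pos: [362.5, 297.0, 167.2]
ee_rot: [-180.0, -0.0, -132.2]
force: [0.7, -0.1, -0.0]
gripper_width: 36.5
gripper_force: 0.0
```

```bash
python3 snap.py w20
python3 - <<'E'
from h import *
delta([362.9,297.2],227.9,58)
C=camf("w20"); im=cv2.imread("pics/w20.png"); g=cv2.cvtColor(im,6)
e=proj(C,[362.9,297.2,91])[0]; print("expect knob",e)
m=(g<45).astype(np.uint8); m[240:]=0
n,l,st,ce=cv2.connectedComponentsWithStats(m)
for i in range(1,n):
    if st[i,4]>80 and np.hypot(*(ce[i]-e))<60: print(st[i],ce[i])
E
```

```text
67.6 [362.5 297.  167.2] [-1.8000e+02 -2.0000e-02 -1.3216e+02]
target [362.9 297.2] 58 227.9 -> delta mm [ -0.4  -0.2 109.3] roll rad -0.001
expect knob [279.48303345 220.48951237]
[269 199  22  29 499] [279.7755511  212.82164329]
[226 200  31  10 155] [238.74193548 204.91612903]
```

Emit:
apply_moves([
  [0,0,0.03,0,-0.2],
  [0,0,0.06,0,-0.2],
  [0,0,0.085,0,-0.2],
  [0,0,0.1,0,-0.2],
  [0,0,0.107,0,-0.2],
])

```text
time_s: 68.15
ee_pos: [361.8, 296.5, 59.0]
ee_rot: [180.0, -0.2, -132.1]
force: [-0.8, -0.2, -0.4]
gripper_width: 36.3
gripper_force: 0.0
```

Emit:
apply_moves([
  [0,0,0,0,-0.2],
  [0,0,0,0,-1],
  [0,0,0,0,-1],
  [0,0,0,0,-1],
  [0,0,0,0,-1],
], grip_force=55)

```text
time_s: 68.65
ee_pos: [363.2, 297.5, 61.2]
ee_rot: [-180.0, 0.1, -132.1]
force: [0.2, -0.5, 3.8]
gripper_width: 17.2
gripper_force: 55.0
```

Emit:
apply_moves([
  [0,0,0,0,-1],
  [0,0,0,0,-1],
  [0,0,0,0,-1],
])

```text
time_s: 68.95
ee_pos: [363.2, 297.5, 61.2]
ee_rot: [-180.0, 0.1, -132.1]
force: [-0.0, -0.6, 5.5]
gripper_width: 16.9
gripper_force: 55.0
```

```bash
python3 arc.py 0.9 0.6 0.3 0 | sed 's/np.float64//g'
```

```text
0.9 0.6 [[(-0.0039), (-0.0001), 0, (0.06), -1], [(-0.0078), (-0.0005), 0, (0.12), -1], [(-0.0116), (-0.0011), 0, (0.18), -1], [(-0.0155), (-0.0019), 0, (0.24), -1], [(-0.0192), (-0.0029), 0, (0.3), -1]]
0.6 0.3 [[(-0.0039), (-0.0001), 0, (0.06), -1], [(-0.0078), (-0.0005), 0, (0.12), -1], [(-0.0116), (-0.0011), 0, (0.18), -1], [(-0.0155), (-0.0019), 0, (0.24), -1], [(-0.0192), (-0.0029), 0, (0.3), -1]]
0.3 0.0 [[(-0.0039), (-0.0001), 0, (0.06), -1], [(-0.0078), (-0.0005), 0, (0.12), -1], [(-0.0116), (-0.0011), 0, (0.18), -1], [(-0.0155), (-0.0019), 0, (0.24), -1], [(-0.0192), (-0.0029), 0, (0.3), -1]]
```

Emit:
apply_moves([
  [-0.0039,-0.0001,0,0.06,-1],
  [-0.0078,-0.0005,0,0.12,-1],
  [-0.0116,-0.0011,0,0.18,-1],
  [-0.0155,-0.0019,0,0.24,-1],
  [-0.0192,-0.0029,0,0.3,-1],
])

```text
time_s: 69.45
ee_pos: [378.1, 311.3, 61.3]
ee_rot: [179.8, 0.2, -149.5]
force: [-3.1, 5.9, 5.0]
gripper_width: 16.8
gripper_force: 55.0
```

Emit:
apply_moves([
  [-0.0039,-0.0001,0,0.06,-1],
  [-0.0078,-0.0005,0,0.12,-1],
  [-0.0116,-0.0011,0,0.18,-1],
  [-0.0155,-0.0019,0,0.24,-1],
  [-0.0192,-0.0029,0,0.3,-1],
])

```text
time_s: 69.95
ee_pos: [396.2, 318.8, 61.4]
ee_rot: [179.8, 0.1, -166.7]
force: [-0.8, 4.7, 4.9]
gripper_width: 17.0
gripper_force: 55.0
```

Emit:
apply_moves([
  [-0.0039,-0.0001,0,0.06,-1],
  [-0.0078,-0.0005,0,0.12,-1],
  [-0.0116,-0.0011,0,0.18,-1],
  [-0.0155,-0.0019,0,0.24,-1],
  [-0.0192,-0.0029,0,0.3,-1],
])

```text
time_s: 70.45
ee_pos: [415.8, 320.5, 61.4]
ee_rot: [179.7, 0.1, 176.2]
force: [-1.5, 5.4, 4.2]
gripper_width: 16.9
gripper_force: 55.0
```

Emit:
apply_moves([
  [0,0,0,0,-1],
  [0,0,0,0,-1],
])

```text
time_s: 70.65
ee_pos: [416.0, 320.6, 61.4]
ee_rot: [179.7, 0.1, 176.3]
force: [-0.1, 5.2, 4.6]
gripper_width: 17.1
gripper_force: 55.0
```

Emit:
apply_moves([
  [0,0.004,0,0,-1],
  [0,0.009,0,0,-1],
  [0,0.014,0,0,-1],
  [0,0.019,0,0,-1],
  [0,0.024,0,0,-1],
])

```text
time_s: 71.15
ee_pos: [417.4, 344.1, 61.3]
ee_rot: [179.8, 0.1, 176.3]
force: [0.7, 4.0, 5.3]
gripper_width: 17.0
gripper_force: 55.0
```

Emit:
apply_moves([
  [0,0.005,0,0,-1],
  [0,0.01,0,0,-1],
  [0,0.015,0,0,-1],
  [0,0.019,0,0,-1],
  [0,0.022,0,0,-1],
])

```text
time_s: 71.65
ee_pos: [418.8, 366.0, 61.3]
ee_rot: [179.9, 0.1, 176.4]
force: [0.7, 3.6, 5.3]
gripper_width: 17.0
gripper_force: 55.0
```

Emit:
apply_moves([
  [0,0.002,0,0,-1],
  [0,0.004,0,0,-1],
  [0,0.006,0,0,-1],
  [0,0.0075,0,0,-1],
  [0,0.0085,0,0,-1],
])

```text
time_s: 72.15
ee_pos: [419.3, 374.1, 61.3]
ee_rot: [179.9, 0.1, 176.4]
force: [0.5, 1.1, 6.1]
gripper_width: 16.8
gripper_force: 55.0
```

Emit:
apply_moves([
  [0,0.001,0,0,-1],
  [0,0.001,0,0,-1],
])

```text
time_s: 72.35
ee_pos: [419.1, 374.1, 61.2]
ee_rot: [180.0, 0.1, 176.4]
force: [0.9, 0.2, 7.4]
gripper_width: 17.0
gripper_force: 55.0
```

At the end stop: the force dropped to zero. Releasing, backing away and checking the chain.

Emit:
apply_moves([
  [0,0,0,0,-0.3],
  [0,0,0,0,-0.3],
  [0,0,0,0,-0.3],
  [0,0,-0.01,0,-0.3],
  [0,0,-0.03,0,-0.3],
])

```text
time_s: 72.85
ee_pos: [417.3, 372.8, 89.5]
ee_rot: [-179.8, -0.2, 176.3]
force: [0.3, -0.5, 0.7]
gripper_width: 32.0
gripper_force: 0.0
```

Emit:
apply_moves([
  [0,0,-0.04,0,-0.3],
  [0,0,-0.075,0,-0.3],
  [-0.005,-0.04,-0.075,0,-0.3],
  [-0.01,-0.085,-0.075,0,-0.3],
  [-0.015,-0.13,-0.075,0,-0.3],
])

```text
time_s: 73.35
ee_pos: [424.9, 241.8, 166.2]
ee_rot: [180.0, 0.1, 176.4]
force: [0.9, -0.2, -0.3]
gripper_width: 32.1
gripper_force: 0.0
```

Emit:
apply_moves([
  [0,-0.045,0,0,-0.3],
  [0,-0.09,0,0,-0.3],
  [0,-0.134,0,0,-0.3],
  [0,-0.134,0,0,-0.3],
  [0,-0.134,0,0,-0.3],
])

```text
time_s: 73.85
ee_pos: [416.7, 108.8, 166.0]
ee_rot: [180.0, 0.0, 176.2]
force: [1.2, 0.3, -0.0]
gripper_width: 31.8
gripper_force: 0.0
```

Emit:
apply_moves([
  [0,0,0,0,-0.3],
  [0,0,0,0,-0.3],
  [0,0,0,0,-0.3],
])

```text
time_s: 74.15
ee_pos: [416.6, 110.4, 165.3]
ee_rot: [-180.0, -0.0, 176.5]
force: [-0.6, 1.2, -0.4]
gripper_width: 32.2
gripper_force: 0.0
```

```bash
python3 snap.py w21
python3 - <<'E'
from h import *
C=camf("w21"); im=cv2.imread("pics/w21.png"); g=cv2.medianBlur(cv2.cvtColor(im,6),3)
e=proj(C,[np.r_[J2W(-5,y),70] for y in (-128,-64,0)]); print("expected heads",e.round(0).tolist())
hc=cv2.HoughCircles(g[160:245],3,1,25,param1=80,param2=12,minRadius=9,maxRadius=17)
print(sorted([(round(a,1),round(b+160,1),round(r,1),W2J(ray(C,[(a,b+160)],70))[0].round(1).tolist()) for a,b,r in hc[0].tolist()]))
h=cv2.cvtColor(im,cv2.COLOR_BGR2HSV); y=cv2.inRange(h,(22,150,80),(35,255,255)); y[:120]=0;y[250:]=0
c=np.argwhere(y)[:,::-1]; print("yellow jig y",W2J(ray(C,[[np.percentile(c[:,0],2),c[:,1].mean()],[np.percentile(c[:,0],98),c[:,1].mean()]],59)).round(0))
k=(g<40); e=proj(C,np.r_[J2W(-43,224),91])[0].round().astype(int); print("knob px",e,k[e[1]-6:e[1]+7,e[0]-6:e[0]+7].mean() if 0<e[0]<550 else None)
E
```

```text
74.15 [416.6 110.4 165.3] [-1.8000e+02 -1.0000e-02  1.7646e+02]
expected heads [[174.0, 233.0], [251.0, 234.0], [328.0, 234.0]]
[(137.5, 231.5, 10.0, [-6.5, -157.7]), (178.5, 237.5, 15.2, [-1.3, -124.2]), (216.5, 233.5, 10.5, [-4.9, -92.4]), (254.5, 229.5, 12.5, [-8.6, -60.8]), (289.5, 233.5, 10.2, [-5.1, -31.8]), (327.5, 238.5, 10.0, [-0.7, -0.0]), (362.5, 232.5, 9.4, [-6.1, 28.8]), (398.5, 230.5, 16.4, [-8.0, 58.5]), (508.5, 190.5, 10.3, [-42.3, 142.8])]
yellow jig y [[-16. 135.]
 [-17. 175.]]
knob px [637 197] None
```

```bash
python3 -c "
from workcell import env
print(env.job_done())"
```

```text
the job is handed in; nothing more can be done
None
```

I built the three-link chain, pinned all three joints fully home, freed the lever, eased the stop all the way back and handed the job in at about 74 s; no pass/fail result came back, and at the end I checked pin seating by contact force and height and the lever angle by the arm's position, not by viewing a picture.

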